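Empty the pot of bosses and press it back into its stand

TASK

Tip all five brass bosses out of the steel pot into the felt-lined tray, so that they all lie in it. Then put the empty pot back in the round recess of the wooden stand, upright, and press it down past the ball catches until its shoulder sits flat on the wood. Leave the other things on the bench where they are.

Things in the scene. Friction and masses are not known exactly. Their poses are not given: they have to be found in the camera images.
- pot: Open round steel stacking pot, 92 mm high, holding five brass bosses, on the bench. Body a plain cylinder 60 mm across, 52 mm bore, 4 mm wall; below it a narrower foot, 22 mm high, 52 mm across (44 mm bore), tapered to 48 mm in its lowest 5 mm, so a flat shoulder runs round it 22 mm above the base. Inner floor 6 mm up. 0.15 to 0.23 kg empty. Origin: centre of the underside; z to the mouth. Round.
- pot_mouth (a point): Centre of the pot's mouth, at rim height (92 mm above its base); moves with the pot.
- boss0: One of five alike turned brass bosses (book studs), 16 mm high, 21 mm across the flat base, drawing in to a 12 mm flat top, 35 g. Origin: centre of its base, z out through its top. They start in the pot, two layers and the fifth on top. Some may hang back in a tipped pot: brass slides on steel only on slopes over 26 to 36 degrees.
- boss1: One of five alike turned brass bosses (book studs), 16 mm high, 21 mm across the flat base, drawing in to a 12 mm flat top, 35 g. Origin: centre of its base, z out through its top. They start in the pot, two layers and the fifth on top. Some may hang back in a tipped pot: brass slides on steel only on slopes over 26 to 36 degrees.
- boss2: One of five alike turned brass bosses (book studs), 16 mm high, 21 mm across the flat base, drawing in to a 12 mm flat top, 35 g. Origin: centre of its base, z out through its top. They start in the pot, two layers and the fifth on top. Some may hang back in a tipped pot: brass slides on steel only on slopes over 26 to 36 degrees.
- boss3: One of five alike turned brass bosses (book studs), 16 mm high, 21 mm across the flat base, drawing in to a 12 mm flat top, 35 g. Origin: centre of its base, z out through its top. They start in the pot, two layers and the fifth on top. Some may hang back in a tipped pot: brass slides on steel only on slopes over 26 to 36 degrees.
- boss4: One of five alike turned brass bosses (book studs), 16 mm high, 21 mm across the flat base, drawing in to a 12 mm flat top, 35 g. Origin: centre of its base, z out through its top. They start in the pot, two layers and the fifth on top. Some may hang back in a tipped pot: brass slides on steel only on slopes over 26 to 36 degrees.
- tray_in (a point): Centre of the inner floor of the open wooden tray with dark felt lining: outside 160 mm (x) by 210 mm (y), 40 mm high, walls 8 mm, inner floor 144 by 194 mm, 9 mm above the bench. Fixed to the bench. x and y run along its sides. It stands to the left or right of the pot, the stand on the other side.
- stand: Dark wooden pot stand, a block 90 mm (x) by 170 mm (y) by 30 mm high, fixed to the bench. Origin: centre of its underside. In its top is the pot's round recess (point seat, 28 mm from the middle along -y); a low cake of beeswax, 46 mm across and 9 mm high, sits on top 52 mm from the middle along +y.
- seat (a point): Centre of the recess's mouth, level with the stand's top; z up. Recess 56 mm across, 24 deep. Three sprung steel balls stand out of its wall 7 mm down, leaving 48 mm between; each gives at 2 to 6 N. A pot merely set in stops on them, about 13 mm high; 10 to 18 N straight down pushes it past, and they hold it. Home: shoulder flat on the wood, base 22 mm below this point, rim 70 mm above.
- glue: Bystander: white glue bottle, 62 mm across, 155 mm high. Origin: centre of its underside.
- spool_a: Bystander: spool of thread standing on end, 33 mm across, 44 mm high. Origin: centre of its underside.
- spool_b: Bystander: a second such spool.
- awl: Bystander: awl lying along its x, 137 mm long, wooden handle 26 mm thick. Origin: under its middle.
- folder: Bystander: bone folder lying flat along its x, 160 by 22 by 5 mm. Origin: under its middle.
- ledger: Bystander: book lying flat, 150 (x) by 210 (y) by 32 mm. Origin: centre of its underside.
- hammer: Bystander: hammer lying along its x, handle to -x, 240 mm long.
Mind the look-alikes: they are no part of the job. Of the things shaped like the pot, the steel one is meant.

How it is judged (in metres and radians):
On the way:
1. all five bosses lie inside the tray (x of boss0 in the frame of tray_in between -0.073 and 0.073 m and y of boss0 in the frame of tray_in between -0.098 and 0.098 m and z of boss0 in the frame of tray_in between -0.005 and 0.04 m and x of boss1 in the frame of tray_in between -0.073 and 0.073 m and y of boss1 in the frame of tray_in between -0.098 and 0.098 m and z of boss1 in the frame of tray_in between -0.005 and 0.04 m and x of boss2 in the frame of tray_in between -0.073 and 0.073 m and y of boss2 in the frame of tray_in between -0.098 and 0.098 m and z of boss2 in the frame of tray_in between -0.005 and 0.04 m and x of boss3 in the frame of tray_in between -0.073 and 0.073 m and y of boss3 in the frame of tray_in between -0.098 and 0.098 m and z of boss3 in the frame of tray_in between -0.005 and 0.04 m and x of boss4 in the frame of tray_in between -0.073 and 0.073 m and y of boss4 in the frame of tray_in between -0.098 and 0.098 m and z of boss4 in the frame of tray_in between -0.005 and 0.04 m), for 0.3 s.
At the end, for the whole second after the job is handed in: All five bosses lie at rest within the tray's walls, at most 40 mm above its floor; the pot stands at rest in the recess, within 5 mm of its centre, upright to 0.06 rad, its base at least 19.5 mm below the stand's top (22 mm fully home, shoulder on the wood), and released (all of step 1 and linear speed of each of boss0, boss1, boss2, boss3, boss4 below 0.02 m/s and horizontal distance between pot and seat below 0.005 m and z of pot in the frame of seat between -0.026 and -0.0195 m and angle between pot's own z axis and vertical below 0.06 rad and linear speed of pot below 0.01 m/s); the robot touches nothing.
It fails at once if a bystander (glue bottle, spool, awl, bone folder, book or hammer) is pushed more than 30 mm from its place (distance of any of glue, spool_a, spool_b, awl, folder, ledger, hammer from where it was at the start of the episode above 0.03 m).
It also fails if it takes over 64 s, if anything falls off the work surface, if the arm or the gripper's body presses on something with over 40 N, if the wrist force passes 120 N, or if a joint passes its speed limit or range.

ROBOT

A 6-joint arm with a two-finger parallel gripper is mounted at the origin on the work surface. World frame = base frame: x ahead of the robot, y to its left, z up, the work surface at z = 0. Lengths are in mm, angles in rad, forces in N, time in s.
With the tool pointing down it reaches from about 350 to 850 mm from the base axis. Payload 8.1 kg.
Tool frame: the origin (TCP) lies midway between the tips of the shut fingers; the grasp point (between the pads) lies 19 mm behind it; y points along the fingers, x is the direction in which the jaws open and shut, and the axes are right-handed (so a half turn about y gives the same grasp; the last joint's range is limited). The gripper opens to 85 mm and grips with 20 to 120 N. Pads are 22 mm wide; open, the fingers measure 114 mm over their backs; the gripper's body (76 mm by 85 mm) begins 54 mm behind the grasp point. The pads swing forward as they close: fully open they stand 13 mm farther back than shut.
Start: joints at [-1.319, 0.13, 1.488, -0, 1.523, -0.085], TCP at [198.301, -566.288, 231.292] pointing down, gripper open.
Joint ranges: [-2.96, 2.96], [-0.89, 2.26], [0.02, 2.5], [-1.34, 4.48], [0, 2.73], [-2.66, 2.66]. Speed limits (rad/s): [2.39, 2.39, 2.79, 3.14, 3.14, 3.14].

INTERFACE

Orientations are given as a 3x3 rotation matrix whose columns are the frame's x, y, z axes.
In Python, from station import bot gives the robot as it stands.
- The arm moves only by the tool play_rows, never from a script. Its argument "commands" is a list of rows, each a list of 6 numbers: the shift along the tool's x, y, z in m, then the turn, a rotation vector about the tool's x, y, z in rad. A call has 1 to 20 rows; each row shifts and turns the pose as measured when the row begins, along the tool's axes as they then stand; what a row does not reach is not made up. A row lasts 1/10 s, in which the tool goes at most 50 mm and 8.59 degrees, less where a joint would pass 70% of its speed; a pose out of reach is approached as far as the arm can. A call is refused whole if a number of a shift passes 0.05 or a number of a turn 0.15, either way. A call with a gripper value outside its range is refused whole. "claw" is the closure in counts, from 0 (fully open) to 255 (shut), set as the call begins (left out, the last holds). The fingers move at their own pace and stop on an object; "squeeze" is the grip in N (left out, the last holds). Time passes only in rows, so rows that do not move let the fingers close. It gives the time, the measured TCP pose, the force and the opening at its end, in the units of the state.
- bot.get_state(): the state, without advancing time (a new reading comes with each control period).
- bot.grab_frame(name): name is "scene" or "top" or "wrist"; returns a dict with "pixels" (420x560x3 uint8, red, green, blue), "camera_matrix" (3x3 intrinsics, pixels), "distortion" ([k1, k2, p1, p2, k3] as OpenCV has them; the pictures are not rectified), "R" (3x3) and "t" (3): a world point X has camera coordinates R X + t; the wrist camera has in their place "mount" (4x4, takes a point from camera to tool coordinates, whose origin is the TCP and whose axes are the tool frame's). Camera axes: x right, y down, z forward; pixel columns grow to the right and rows downward; lengths in mm; the calibration is good to about 2 mm. A picture is of the moment at which its call begins: read the wrist's pose just before it. There is no depth.
- bot.finish_job(): hands the job in, once; it reports no verdict.
Trained networks look in the newest picture that a camera, given by its name, has taken for a name from the list of things; names that differ only in an ending like _2 or _b are one class to them, and where a whole thing is asked for, a point or a joint stands for the part that bears it (a point fixed in the world has none). Each returns a list of dicts, best first, with "conf" (0 to 1); they miss things now and then, are a little off and sometimes report something else, mostly with a low value. They report only what shows in the picture. A call takes as long as a camera call. They do not tell look-alikes from the thing itself.
- bot.spot_in(camera, target): "location" ([column, row] in pixels, amid what is visible of it).
- bot.silhouettes(camera, target): "mask" (420x560 bool, what is visible of it) and "location" ([column, row] in pixels, amid what is visible of it).
- bot.landmark_of(camera, target): "location" ([column, row] in pixels: a listed point, or the origin of a listed thing).
The state is a dict: "time_s": time; "qpos": joint angles; "qd": joint speeds; "joint_efforts": joint torques, N m; "tool_pos": TCP position; "tool_rot": TCP orientation; "wrist_force": force on the tool from outside, world axes, zero at the start; "moment": the same for the moment, N m; "opening": opening from 0.0 (shut) to 1.0 (fully open).
Only numpy, scipy, OpenCV 4.12 (cv2) and the standard library are available. Lean on these libraries where they do the work, as an engineer would, in place of code of your own. Each camera call takes 0.05 s, during which the arm holds its last target.

## Working session

There is one attempt and no reset: what is moved stays moved. The work goes in short steps, Python scripts to look and compute and a tool call to move; the robot and the scene stay as the last step left them, time stands still between calls to the robot, and variables do not carry over. Pictures are saved under pics/ and viewed, and the job is handed in when it is done.

Besides the shell and the picture viewer there is one more tool, called in YAML: its name, and indented under it one key for each argument. play_rows: Moves the arm, as the interface text tells. Its arguments: {"type":"object","properties":{"commands":{"type":"array","items":{"type":"array","items":{"type":"number"}}},"claw":{"type":"number"},"squeeze":{"type":"number"}},"required":["commands"]}

```bash
ls -la; mkdir -p pics
python3 - <<'E'
from station import bot
import cv2,numpy as np
s=bot.get_state();print(s)
for c in ["scene","top","wrist"]:
    f=bot.grab_frame(c);cv2.imwrite(f"pics/a_{c}.png",f["pixels"][:,:,::-1])
    print(c,f["camera_matrix"],f["distortion"],f.get("R"),f.get("t"),f.get("mount"))
E
```

```text
total 12
drwxr-xr-x  3 agent agent 4096 Dec  6 08:21 .
drwxr-xr-x 23 root  root  4096 Dec  6 08:21 ..
drwxr-xr-x  2 agent agent 4096 Dec  6 08:21 pics
{'time_s': 0.0, 'qpos': array([-1.31940745e+00,  1.31134734e-01,  1.48926615e+00,  1.94091317e-06,
        1.52298368e+00, -8.54223044e-02]), 'qd': array([-1.02247546e-03, -3.98359894e-05, -1.82362344e-04, -2.79283876e-04,
        4.93609480e-04,  6.50940016e-04]), 'joint_efforts': array([ 1.21492511e-03, -5.69396281e+01, -5.00548053e+01, -1.23489172e-04,
        1.48564309e-02,  2.23206814e-05]), 'tool_pos': array([ 198.16303054, -565.76468666,  230.26741337]), 'tool_rot': array([[ 3.30478643e-01, -4.43858859e-04,  9.43813366e-01],
       [-9.43811782e-01,  1.73606887e-03,  3.30478905e-01],
       [-1.78521100e-03, -9.99998395e-01,  1.54814465e-04]]), 'wrist_force': array([0.20494886, 0.3411443 , 0.39746374]), 'moment': array([-0.00148645, -0.00915033, -0.00499226]), 'opening': 1.0002306882129741}
scene [[542.36537052   0.         294.33304609]
 [  0.         542.36537052 200.07280478]
 [  0.           0.           1.        ]] [0.009
[... 374 characters left out ...]
        ]] [-0.10741797  0.          0.          0.          0.        ] [[ 0.07733525 -0.99699983 -0.00325623]
 [-0.97193662 -0.07466257 -0.22308004]
 [ 0.22216764  0.0204168  -0.97479469]] [-30.65239844 588.57151141 919.59146962] None
wrist [[293.57124471   0.         277.34338586]
 [  0.         293.57124471 210.92940221]
 [  0.           0.           1.        ]] [0.0213733 0.        0.        0.        0.       ] None None [[ 9.99999938e-01  2.63765761e-04  2.31789805e-04  8.49637947e-01]
 [-1.39996157e-04 -3.05889803e-01  9.52066914e-01 -1.43087493e+02]
 [ 3.22024792e-04 -9.52066888e-01 -3.05889747e-01  7.76800831e+01]
 [ 0.00000000e+00  0.00000000e+00  0.00000000e+00  1.00000000e+00]]
```

View pics/a_scene.png

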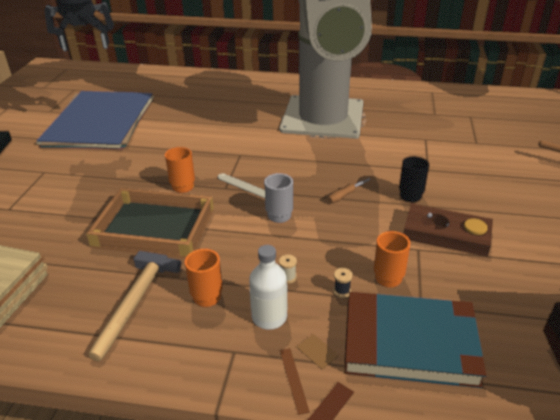

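View pics/a_top.png

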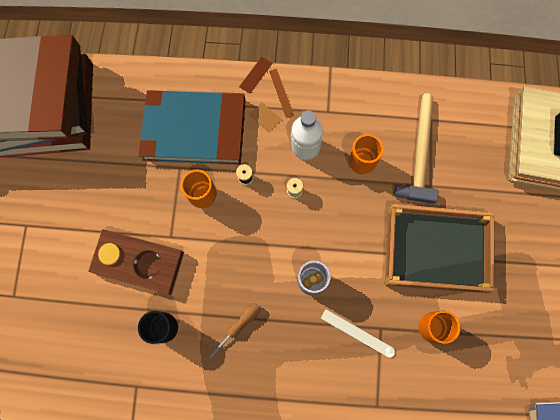

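View pics/a_wrist.png

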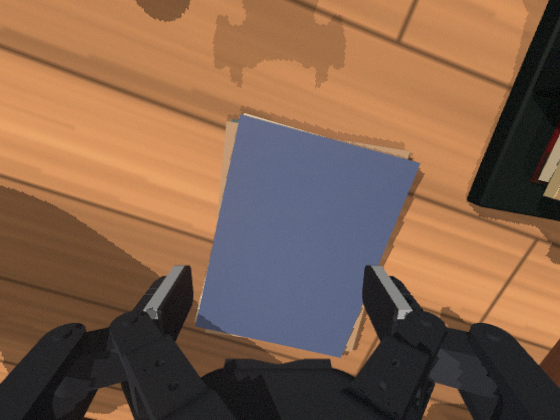

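Run:
```python
from station import bot
for c in ["scene","top"]:
  for n in ["pot","pot_mouth","tray_in","stand","seat","glue","spool_a","awl","folder","ledger","hammer","boss0"]:
    print(c,n,[(round(d["conf"],2),[round(float(v),1) for v in d["location"]]) for d in bot.landmark_of(c,n)][:4])
print(bot.get_state()["time_s"])
```

```text
scene pot [(0.71, [281.1, 218.9]), (0.71, [410.5, 189.7]), (0.65, [388.6, 276.4]), (0.59, [208.1, 298.9])]
scene pot_mouth [(0.97, [416.3, 160.9]), (0.91, [278.0, 185.5]), (0.62, [201.7, 258.1]), (0.58, [393.8, 240.7])]
scene tray_in [(0.91, [151.3, 226.3])]
scene stand [(0.61, [444.8, 235.3])]
scene seat [(0.78, [436.8, 216.6])]
scene glue [(0.67, [269.6, 314.1])]
scene spool_a [(0.9, [289.3, 279.9]), (0.87, [343.9, 289.8]), (0.25, [247.1, 188.1])]
scene awl [(0.69, [351.3, 195.8])]
scene folder [(0.55, [245.9, 187.4])]
scene ledger [(0.77, [411.1, 344.2])]
scene hammer [(0.8, [132.7, 306.6])]
scene boss0 []
top pot [(0.84, [167.5, 325.9]), (0.8, [312.0, 281.5]), (0.75, [201.5, 195.4]), (0.61, [432.7, 324.2])]
top pot_mouth [(0.89, [445.2, 322.8]), (0.84, [365.2, 150.3]), (0.78, [156.4, 324.3]), (0.73, [234.7, 328.6])]
top tray_in [(0.63, [438.1, 248.3])]
top stand [(0.56, [139.8, 261.2])]
top seat [(0.81, [147.6, 264.5])]
top glue [(0.64, [307.0, 146.3]), (0.59, [145.9, 263.9])]
top spool_a [(0.57, [246.1, 177.3]), (0.5, [295.0, 189.1])]
top awl [(0.63, [230.4, 327.0])]
top folder [(0.74, [352.3, 332.3]), (0.48, [423.1, 147.2])]
top ledger [(0.7, [194.8, 128.9])]
top hammer [(0.67, [421.7, 149.0])]
top boss0 [(0.47, [305.6, 280.0]), (0.43, [315.3, 275.4]), (0.43, [313.6, 280.9])]
1.35
```

```bash
cat > h.py <<'E'
import numpy as np,cv2
from station import bot
CAM={
"scene":(np.array([[542.36537052,0,294.33304609],[0,542.36537052,200.07280478],[0,0,1]]),np.array([0.00924738,0,0,0,0]),
 np.array([[-1.49238742e-01,9.88800873e-01,-7.95203214e-04],[5.85078619e-01,8.76569654e-02,-8.06225320e-01],[-7.97126595e-01,-1.20785309e-01,-5.91608064e-01]]),np.array([79.6686986,-238.51048293,1555.86180518])),
"top":(np.array([[509.30516706,0,286.31428384],[0,509.30516706,214.78826884],[0,0,1]]),np.array([-0.10741797,0,0,0,0]),
 np.array([[0.07733525,-0.99699983,-0.00325623],[-0.97193662,-0.07466257,-0.22308004],[0.22216764,0.0204168,-0.97479469]]),np.array([-30.65239844,588.57151141,919.59146962]))}
def wristcam(s,f):
    M=np.array(f["mount"]); R=s["tool_rot"]; p=s["tool_pos"]
    Rc=R@M[:3,:3]; c=R@M[:3,3]+p     # cam->world
    return (f["camera_matrix"],f["distortion"],Rc.T,-Rc.T@c)
def ray(cam,uv):
    K,D,R,t=cam if not isinstance(cam,str) else CAM[cam]
    q=cv2.undistortPoints(np.array([[uv]],float),K,D)[0,0]
    return -R.T@t, R.T@np.array([q[0],q[1],1.])
def onz(cam,uv,z):
    c,d=ray(cam,uv); return c+d*(z-c[2])/d[2]
def proj(cam,X):
    K,D,R,t=cam if not isinstance(cam,str) else CAM[cam]
    X=np.atleast_2d(np.array(X,float))
    return cv2.projectPoints(X,cv2.Rodrigues(R)[0],t,K,D)[0][:,0]
def tri(obs):
    A=np.zeros((3,3));b=np.zeros(3)
    for cam,uv in obs:
        c,d=ray(cam,uv);d=d/np.linalg.norm(d);P=np.eye(3)-np.outer(d,d);A+=P;b+=P@c
    return np.linalg.solve(A,b)
E
python3 - <<'E'
from h import *
np.set_printoptions(precision=1,suppress=True)
print("pot base top",onz("top",[312,281.5],0),"scene",onz("scene",[281.1,218.9],0))
print("mouth scene",onz("scene",[278,185.5],92),"top",onz("top",[314,277],92))
print("tray",onz("top",[438.1,248.3],9),onz("scene",[151.3,226.3],9))
print("seat",onz("top",[147.6,264.5],30),onz("scene",[436.8,216.6],30))
print("stand",onz("top",[139.8,261.2],0),onz("scene",[444.8,235.3],0))
for n,a,b in [("glue",[307,146.3],[269.6,314.1]),("sp1",[295,189.1],[289.3,279.9]),("sp2",[246,177.3],[343.9,289.8]),("awl",[230.4,327],[351.3,195.8]),("folder",[352,332],[246,187]),("hammer",[421.7,149],[132.7,306.6])]:
    print(n,onz("top",a,0),onz("scene",b,0))
# other pots bases
print("black",onz("top",[158,327],92),onz("scene",[410.5,189.7],0)); print("orange near stand",onz("scene",[388.6,276.4],0)); print("orange hammer",onz("scene",[208,299],0)); print("orange tray",onz("top",[432.7,324.2],0))
for n,u in [("tray corners",[[391,206],[494,211],[494,291],[387,284]])]:
    for x in u: print(n,onz("top",x,40))
for x in [[101,230],[184,248],[174,298],[90,271]]: print("stand corner",onz("top",x,30))
# crops
for c,(x,y,w,h),k in [("top",(280,245,70,60),8),("top",(80,220,120,85),6),("top",(375,195,135,105),5)]:
    im=cv2.imread(f"pics/a_{c}.png")[y:y+h,x:x+w]; cv2.imwrite(f"pics/crop_{x}.png",cv2.resize(im,None,fx=k,fy=k,interpolation=cv2.INTER_CUBIC))
E
```

```text
pot base top [470.9 -46.1   0. ] scene [482.9 -36.7   0. ]
mouth scene [489.3 -40.7  92. ] top [470.4 -45.6  92. ]
tray [ 556.1 -298.2    9. ] [ 559.3 -300.3    9. ]
seat [475.5 282.2  30. ] [464.5 290.3  30. ]
stand [484. 308.   0.] [486.6 309.8   0. ]
glue [757.6 -16.4   0. ] [753. -11.   0.]
sp1 [660.8   2.3   0. ] [664.  10.   0.]
sp2 [678.7 107.2   0. ] [674.5 114.    0. ]
awl [368.2 109.1   0. ] [374.7 108.1   0. ]
folder [ 377.  -131.9    0. ] [ 376.  -138.5    0. ]
hammer [ 771.5 -263.2    0. ] [ 771.9 -256.6   -0. ]
black [357.  230.5  92. ] [330.  242.8   0. ]
orange near stand [626.7 195.5  -0. ]
orange hammer [ 734.2 -128.4    0. ]
orange tray [ 403.1 -292.9    0. ]
tray corners [ 629.3 -192.6   40. ]
tray corners [ 635.3 -404.    40. ]
tray corners [ 473.6 -402.6   40. ]
tray corners [ 472.9 -190.1   40. ]
stand corner [537.2 387.8  30. ]
stand corner [514.3 213.3  30. ]
stand corner [414.4 221.4  30. ]
stand corner [452.6 397.5  30. ]
```

View pics/crop_280.png

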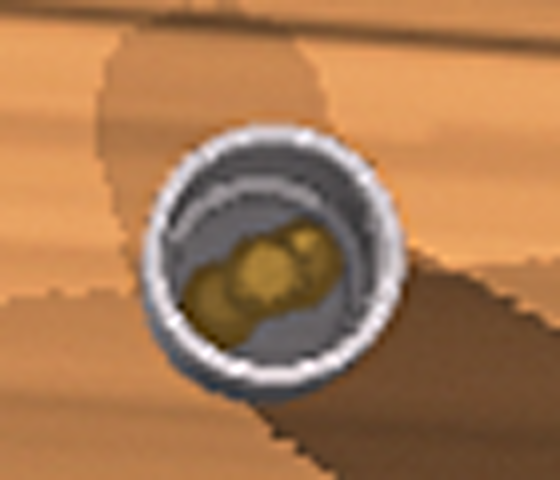

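View pics/crop_80.png

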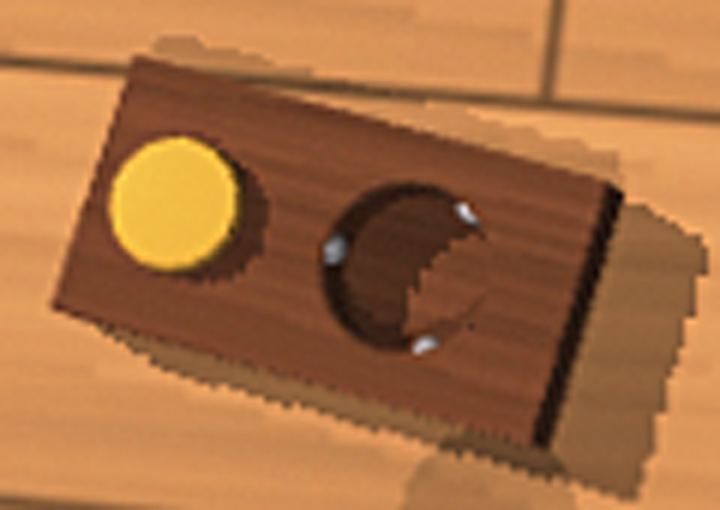

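View pics/crop_375.png

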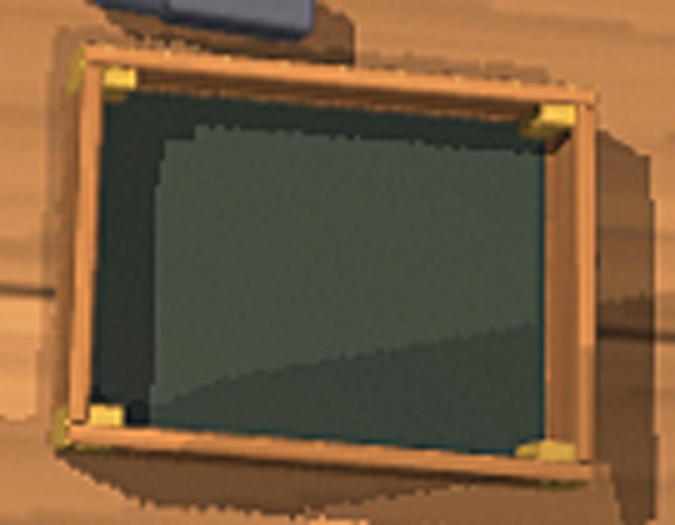

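```bash
cat >> h.py <<'E'
from scipy.spatial.transform import Rotation as Ro
def pose(alpha,head):
    """tool pointing alpha deg below horizontal, heading deg measured from +y towards +x; camera side up"""
    a=np.radians(alpha);h=np.radians(head)
    y=np.array([np.cos(a)*np.sin(h),np.cos(a)*np.cos(h),-np.sin(a)]); x=np.array([np.cos(h),-np.sin(h),0]); z=np.cross(x,y)
    return np.column_stack([x,y,z])
def plan(p1,R1,n,s=None):
    s=s or bot.get_state(); p0=s["tool_pos"];R0=s["tool_rot"]
    rv=Ro.from_matrix(R0.T@R1).as_rotvec(); dp=(np.array(p1)-p0)/n/1000
    rows=[]
    for k in range(n):
        Rk=R0@Ro.from_rotvec(rv*k/n).as_matrix(); rows.append([round(float(v),4) for v in Rk.T@dp]+[round(float(v),4) for v in rv/n])
    print("dist",np.linalg.norm(dp)*n*1000,"ang",np.degrees(np.linalg.norm(rv))); print(str(rows).replace(" ",""))
    return rows
def st():
    np.set_printoptions(precision=3,suppress=True)
    s=bot.get_state(); print("t",round(s["time_s"],2),"q",s["qpos"],"p",s["tool_pos"],"F",s["wrist_force"],"open",round(s["opening"],3)); print(s["tool_rot"]); return s
E
python3 - <<'E'
from h import *
plan([430,-260,260],pose(20,0),20)
E
```

```text
dist 385.11429213327426 ang 96.15473680246795
[[-0.0106,-0.0014,0.016,0.0528,-0.0534,0.0374],[-0.0098,-0.0002,0.0166,0.0528,-0.0534,0.0374],[-0.0089,0.001,0.0171,0.0528,-0.0534,0.0374],[-0.0079,0.0023,0.0174,0.0528,-0.0534,0.0374],[-0.0068,0.0035,0.0177,0.0528,-0.0534,0.0374],[-0.0057,0.0046,0.0178,0.0528,-0.0534,0.0374],[-0.0046,0.0058,0.0178,0.0528,-0.0534,0.0374],[-0.0034,0.0069,0.0177,0.0528,-0.0534,0.0374],[-0.0022,0.0079,0.0174,0.0528,-0.0534,0.0374],[-0.001,0.0089,0.0171,0.0528,-0.0534,0.0374],[0.0003,0.0098,0.0166,0.0528,-0.0534,0.0374],[0.0015,0.0106,0.016,0.0528,-0.0534,0.0374],[0.0028,0.0113,0.0153,0.0528,-0.0534,0.0374],[0.004,0.012,0.0145,0.0528,-0.0534,0.0374],[0.0052,0.0126,0.0136,0.0528,-0.0534,0.0374],[0.0064,0.013,0.0126,0.0528,-0.0534,0.0374],[0.0076,0.0134,0.0116,0.0528,-0.0534,0.0374],[0.0087,0.0137,0.0104,0.0528,-0.0534,0.0374],[0.0097,0.0139,0.0092,0.0528,-0.0534,0.0374],[0.0107,0.0139,0.0079,0.0528,-0.0534,0.0374]]
```

play_rows:
  commands:
    - [-0.0106,-0.0014,0.016,0.0528,-0.0534,0.0374]
    - [-0.0098,-0.0002,0.0166,0.0528,-0.0534,0.0374]
    - [-0.0089,0.001,0.0171,0.0528,-0.0534,0.0374]
    - [-0.0079,0.0023,0.0174,0.0528,-0.0534,0.0374]
    - [-0.0068,0.0035,0.0177,0.0528,-0.0534,0.0374]
    - [-0.0057,0.0046,0.0178,0.0528,-0.0534,0.0374]
    - [-0.0046,0.0058,0.0178,0.0528,-0.0534,0.0374]
    - [-0.0034,0.0069,0.0177,0.0528,-0.0534,0.0374]
    - [-0.0022,0.0079,0.0174,0.0528,-0.0534,0.0374]
    - [-0.001,0.0089,0.0171,0.0528,-0.0534,0.0374]
  claw: 0

```text
time_s: 2.35
tool_pos: [316.1, -408.6, 250.6]
tool_rot: [[0.813, 0.202, 0.547], [-0.55, 0.576, 0.605], [-0.193, -0.792, 0.579]]
wrist_force: [0.9, 0.1, -0.3]
opening: 0.998
```

Run:
```python
from h import *
st();plan([430,-260,260],pose(20,0),14)
```

```text
t 2.35 q [-1.274  0.333  1.358  0.404  1.976 -0.556] p [ 316.103 -408.607  250.576] F [ 0.934  0.126 -0.296] open 0.998
[[ 0.813  0.202  0.547]
 [-0.55   0.576  0.605]
 [-0.193 -0.792  0.579]]
dist 187.4707765446566 ang 46.521686004287574
[[0.0006,0.0072,0.0113,0.0366,-0.0366,0.0261],[0.0012,0.0076,0.0109,0.0366,-0.0366,0.0261],[0.0018,0.008,0.0106,0.0366,-0.0366,0.0261],[0.0024,0.0083,0.0102,0.0366,-0.0366,0.0261],[0.003,0.0086,0.0098,0.0366,-0.0366,0.0261],[0.0036,0.0089,0.0094,0.0366,-0.0366,0.0261],[0.0042,0.0091,0.0089,0.0366,-0.0366,0.0261],[0.0047,0.0093,0.0084,0.0366,-0.0366,0.0261],[0.0053,0.0095,0.0079,0.0366,-0.0366,0.0261],[0.0058,0.0096,0.0073,0.0366,-0.0366,0.0261],[0.0063,0.0097,0.0068,0.0366,-0.0366,0.0261],[0.0068,0.0098,0.0062,0.0366,-0.0366,0.0261],[0.0073,0.0098,0.0055,0.0366,-0.0366,0.0261],[0.0077,0.0098,0.0049,0.0366,-0.0366,0.0261]]
```

play_rows:
  commands:
    - [0.0006,0.0072,0.0113,0.0366,-0.0366,0.0261]
    - [0.0012,0.0076,0.0109,0.0366,-0.0366,0.0261]
    - [0.0018,0.008,0.0106,0.0366,-0.0366,0.0261]
    - [0.0024,0.0083,0.0102,0.0366,-0.0366,0.0261]
    - [0.003,0.0086,0.0098,0.0366,-0.0366,0.0261]
    - [0.0036,0.0089,0.0094,0.0366,-0.0366,0.0261]
    - [0.0042,0.0091,0.0089,0.0366,-0.0366,0.0261]
    - [0.0047,0.0093,0.0084,0.0366,-0.0366,0.0261]
    - [0.0053,0.0095,0.0079,0.0366,-0.0366,0.0261]
    - [0.0058,0.0096,0.0073,0.0366,-0.0366,0.0261]
    - [0.0063,0.0097,0.0068,0.0366,-0.0366,0.0261]
    - [0.0068,0.0098,0.0062,0.0366,-0.0366,0.0261]
    - [0.0073,0.0098,0.0055,0.0366,-0.0366,0.0261]
    - [0.0077,0.0098,0.0049,0.0366,-0.0366,0.0261]

```text
time_s: 3.75
tool_pos: [435.8, -246.2, 264.4]
tool_rot: [[0.999, -0.03, -0.04], [0.041, 0.952, 0.302], [0.029, -0.303, 0.952]]
wrist_force: [0.9, -0.2, -0.9]
opening: 0.996
```

Run:
```python
from h import *
s=st()
f=bot.grab_frame("wrist");cv2.imwrite("pics/b_wrist.png",f["pixels"][:,:,::-1])
cam=wristcam(s,f)
for n in ["pot","pot_mouth"]:
    print(n,[(round(d["conf"],2),[round(float(v),1) for v in d["location"]], onz(cam,d["location"],92 if n!="pot" else 0)) for d in bot.landmark_of("wrist",n)][:4])
print(proj(cam,[[470,-46,0],[470,-46,92]]))
```

```text
t 3.75 q [-0.995  0.685  1.198  0.741  2.322 -0.861] p [ 435.813 -246.191  264.416] F [ 0.945 -0.202 -0.895] open 0.996
[[ 0.999 -0.03  -0.04 ]
 [ 0.041  0.952  0.302]
 [ 0.029 -0.303  0.952]]
pot [(0.71, [250.5, 197.0], array([359.078, 229.712,   0.   ])), (0.61, [298.7, 293.1], array([469.415, -48.008,   0.   ])), (0.6, [367.0, 209.9], array([630.136, 198.403,   0.   ]))]
pot_mouth [(0.81, [301.8, 251.2], array([467.36 , -48.046,  92.   ])), (0.8, [531.5, 314.6], array([ 731.257, -134.426,   92.   ])), (0.79, [376.8, 173.5], array([632.484, 201.922,  92.   ])), (0.75, [246.9, 156.7], array([350.055, 256.003,  92.   ]))]
[[299.038 292.117]
 [303.594 250.31 ]]
```

View pics/b_wrist.png

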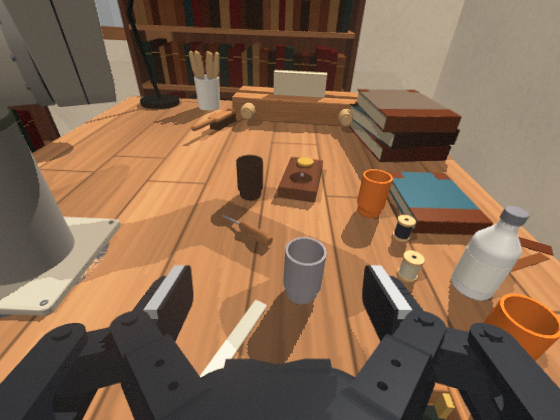

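```bash
cat > k.py <<'E'
from h import *
from scipy.optimize import least_squares
D=[([-1.31940745,.131134734,1.48926615,0,1.52298368,-.0854],[198.163,-565.765,230.267],[-.00044,.001736,-.999998]),
([-1.274,.333,1.358,.404,1.976,-.556],[316.103,-408.607,250.576],[.202,.576,-.792]),
([-.995,.685,1.198,.741,2.322,-.861],[435.813,-246.191,264.416],[-.03,.952,-.303])]
Rz=lambda a:Ro.from_euler('z',a).as_matrix(); Ry=lambda a:Ro.from_euler('y',a).as_matrix()
def fk(q,P):
    h,a1,L1,L2,e,L3=P
    R=Rz(q[0]); p=np.array([0,0,h])+R@[a1,0,0]
    R=R@Ry(q[1]); p=p+R@[0,0,L1]
    R=R@Ry(q[2]); p=p+R@[e,0,L2]
    R=R@Rz(q[3])@Ry(q[4]); p=p+R@[0,0,L3]
    R=R@Rz(q[5])
    # flange z = tool y ; find const
    return p,R
def W(P):
    o=[]
    for q,p,y in D:
        pp,R=fk(q,P); o+=list(pp-p)
    return o
if __name__=="__main__":
    r=least_squares(W,[350,50,350,350,0,250]);print(r.x,r.cost,np.round(r.fun,1))
    for q,p,y in D:
        pp,R=fk(q,r.x);print(R[:,2],y)
    s=bot.get_state(); pp,R=fk(s["qpos"],r.x); print(np.round(R.T@s["tool_rot"],2))
E
python3 k.py
```

```text
[582.62843733 -19.26660175 908.89311905 536.33807158 747.99346795
 481.76608318] 1373.9679528985373 [-49.6 -12.8  -2.   -8.3  -2.6   2.7   5.1   3.4  -0.7]
[-4.45736437e-04  1.73558593e-03 -9.99998395e-01] [-0.00044, 0.001736, -0.999998]
[ 0.20137967  0.57680769 -0.79166856] [0.202, 0.576, -0.792]
[-0.03004753  0.95235028 -0.30352279] [-0.03, 0.952, -0.303]
[[-1.  0.  0.]
 [ 0. -0.  1.]
 [ 0.  1. -0.]]
```

```bash
python3 - <<'E'
import re
t=open('k.py').read()
t=t.replace("h,a1,L1,L2,e,L3=P","h,a1,L1,L2,e,L3,d=P").replace("R@[a1,0,0]","R@[a1,d,0]").replace("[350,50,350,350,0,250]","[350,50,350,350,0,250,51]")
open('k.py','w').write(t)
E
python3 k.py
```

```text
[324.06251943   1.24144458 375.65614937 551.90342721  73.76338637
 365.18196632  51.12681554] 0.05990819478724903 [-0.1 -0.   0.   0.3  0.1 -0.  -0.2 -0.1  0. ]
[-4.45736437e-04  1.73558593e-03 -9.99998395e-01] [-0.00044, 0.001736, -0.999998]
[ 0.20137967  0.57680769 -0.79166856] [0.202, 0.576, -0.792]
[-0.03004753  0.95235028 -0.30352279] [-0.03, 0.952, -0.303]
[[-1.  0.  0.]
 [ 0. -0.  1.]
 [ 0.  1. -0.]]
```

```bash
cat > ik.py <<'E'
from k import *
P=np.array([324.0625,1.2414,375.6561,551.9034,73.7634,365.182,51.1268])
C=np.array([[-1,0,0],[0,0,1],[0,1,0.]])
LO=np.array([-2.96,-.89,.02,-1.34,0,-2.66]);HI=np.array([2.96,2.26,2.5,4.48,2.73,2.66])
def fkt(q):
    p,R=fk(q,P); return p,R@C
def ik(p,R,q0):
    def f(q):
        pp,RR=fkt(q); return np.r_[(pp-p)/100,Ro.from_matrix(R.T@RR).as_rotvec()]
    r=least_squares(f,np.clip(q0,LO+.001,HI-.001),bounds=(LO,HI)); return r.x,np.linalg.norm(r.fun)
def roll(R,phi): return R@Ro.from_rotvec([0,np.radians(phi),0]).as_matrix()
E
python3 - <<'E'
from ik import *
np.set_printoptions(precision=2,suppress=True)
q0=np.array([-.995,.685,1.198,.741,2.322,-.861])
def show(n,g,R,q0):
    p=np.array(g)+19*R[:,1]
    q,e=ik(p,R,q0); w=p-P[5]*R[:,1]; print(n,q,"err",round(e,4),"wrist",np.round(w)); return q
for al in (15,20,25):
  for hd in (-10,0,15,30):
    print("alpha",al,"head",hd)
    R=pose(al,hd); q=show("pre ",np.array([469.5,-47,67])-120*R[:,1],R,q0); q=show("pick",[469.5,-47,67],R,q); q=show("lift",[469.5,-47,160],R,q)
for al,hd in ((0,0),(0,30),(0,50),(10,30),(10,50)):
    q=q0
    for ph in range(0,181,15):
        R=roll(pose(al,hd),ph); qq=ik(np.array([556,-300,150.])+19*R[:,1],R,q); q=qq[0]
        if ph in(0,135,150,165,180): show(f"pour {al} {hd} {ph}",[556,-300,150],R,q)
        
for al in (15,20,25):
  for hd in (-30,-15,0,15):
    R=pose(al,hd); show(f"seat {al} {hd}",[470,285,75],R,q0)
E
```

```text
alpha 15 head -10
pre  [-0.8   0.94  1.19  0.7   2.14 -0.97] err 0.0 wrist [ 548. -490.  188.]
pick [-0.7   0.84  1.46  0.74  1.97 -1.02] err 0.0 wrist [ 528. -376.  157.]
lift [-0.7   0.66  1.51  0.78  2.06 -0.93] err 0.0 wrist [ 528. -376.  250.]
alpha 15 head 0
pre  [-0.89  0.84  1.36  0.75  2.04 -0.97] err 0.0 wrist [ 470. -497.  188.]
pick [-0.77  0.76  1.59  0.82  1.87 -1.  ] err 0.0 wrist [ 470. -381.  157.]
lift [-0.77  0.57  1.64  0.85  1.96 -0.9 ] err 0.0 wrist [ 470. -381.  250.]
alpha 15 head 15
pre  [-1.02  0.68  1.63  0.83  1.89 -0.97] err 0.0 wrist [ 353. -482.  188.]
pick [-0.86  0.65  1.79  0.94  1.73 -1.  ] err 0.0 wrist [ 383. -370.  157.]
lift [-0.86  0.43  1.85  0.96  1.82 -0.87] err 0.0 wrist [ 383. -370.  250.]
alpha 15 head 30
pre  [-1.16  0.52  1.9   0.91  1.76 -1.  ] err 0.0 wrist [ 244. -437.  188.]
pick [-0.95  0.53  2.    1.07  1.59 -1.02] err 0.0 wrist [ 302. -337.  157.]
lift [-0.95  0.27  2.06  1.08  1.68 -0.85] err 0.0 wrist [ 302. -337.  250.]
alpha 20 head -10
pre  [-0.79  0.86  1.24  0.66  2.09 -0.97] err 0.0 wrist [ 546. -478.  226.]
pick [-0.69  
[... 4283 characters left out ...]
4   2.17  1.45  1.33 -0.99] err 0.0 wrist [383. -38. 165.]
seat 20 -30 [-0.08  0.73  1.53  0.91  1.76 -0.87] err 0.0 wrist [633.   3. 193.]
seat 20 -15 [-0.14  0.6   1.75  1.04  1.59 -0.86] err 0.0 wrist [554. -29. 193.]
seat 20 0 [-0.19  0.46  1.98  1.2   1.43 -0.87] err 0.0 wrist [470. -40. 193.]
seat 20 15 [-0.21  0.31  2.2   1.4   1.26 -0.9 ] err 0.0 wrist [386. -29. 193.]
seat 25 -30 [-0.06  0.67  1.56  0.87  1.71 -0.84] err 0.0 wrist [627.  13. 221.]
seat 25 -15 [-0.13  0.53  1.78  1.    1.54 -0.82] err 0.0 wrist [551. -18. 221.]
seat 25 0 [-0.17  0.38  2.    1.15  1.37 -0.81] err 0.0 wrist [470. -29. 221.]
seat 25 15 [-0.18  0.23  2.21  1.34  1.19 -0.8 ] err 0.0 wrist [389. -18. 221.]
```

Run:
```python
from h import *
R=pose(20,0)
plan(np.array([469.5,-47,67])+(24-130)*R[:,1],R,10)
```

```text
dist 191.616918888618 ang 3.567095595232522
[[0.0034,0.0142,-0.0124,-0.004,0.0037,-0.003],[0.0034,0.0143,-0.0123,-0.004,0.0037,-0.003],[0.0034,0.0144,-0.0122,-0.004,0.0037,-0.003],[0.0034,0.0144,-0.0122,-0.004,0.0037,-0.003],[0.0034,0.0145,-0.0121,-0.004,0.0037,-0.003],[0.0034,0.0145,-0.012,-0.004,0.0037,-0.003],[0.0034,0.0146,-0.0119,-0.004,0.0037,-0.003],[0.0034,0.0147,-0.0119,-0.004,0.0037,-0.003],[0.0034,0.0147,-0.0118,-0.004,0.0037,-0.003],[0.0034,0.0148,-0.0117,-0.004,0.0037,-0.003]]
```

play_rows:
  commands:
    - [0.0034,0.0142,-0.0124,-0.004,0.0037,-0.003]
    - [0.0034,0.0143,-0.0123,-0.004,0.0037,-0.003]
    - [0.0034,0.0144,-0.0122,-0.004,0.0037,-0.003]
    - [0.0034,0.0144,-0.0122,-0.004,0.0037,-0.003]
    - [0.0034,0.0145,-0.0121,-0.004,0.0037,-0.003]
    - [0.0034,0.0145,-0.012,-0.004,0.0037,-0.003]
    - [0.0034,0.0146,-0.0119,-0.004,0.0037,-0.003]
    - [0.0034,0.0147,-0.0119,-0.004,0.0037,-0.003]
    - [0.0034,0.0147,-0.0118,-0.004,0.0037,-0.003]
    - [0.0034,0.0148,-0.0117,-0.004,0.0037,-0.003]

```text
time_s: 4.9
tool_pos: [471.6, -154.3, 102.9]
tool_rot: [[1.0, 0.013, -0.003], [-0.011, 0.932, 0.361], [0.007, -0.361, 0.932]]
wrist_force: [-0.1, -0.3, 0.1]
opening: 0.996
```

Run:
```python
from h import *
s=st()
f=bot.grab_frame("wrist");cv2.imwrite("pics/c_wrist.png",f["pixels"][:,:,::-1])
cam=wristcam(s,f)
for n in ["pot","pot_mouth"]:
    print(n,[(round(d["conf"],2),[round(float(v),1) for v in d["location"]], onz(cam,d["location"],92 if n!="pot" else 0)) for d in bot.landmark_of("wrist",n)][:4])
m=[d for d in bot.silhouettes("wrist","pot")]
for d in m[:4]:
    ys,xs=np.where(d["mask"]); print(d["location"],xs.min(),xs.max(),ys.min(),ys.max(),d["conf"])
R=pose(20,0)
plan(np.array([469.5,-47,67])+(24-0)*R[:,1],R,10)
```

```text
t 4.9 q [-0.89   0.742  1.41   0.71   1.982 -0.955] p [ 471.609 -154.335  102.881] F [-0.08  -0.292  0.078] open 0.996
[[ 1.     0.013 -0.003]
 [-0.011  0.932  0.361]
 [ 0.007 -0.361  0.932]]
pot [(0.9, [371.3, 145.3], array([636.224, 199.125,   0.   ])), (0.82, [210.8, 137.1], array([358.003, 230.196,   0.   ])), (0.64, [278.3, 254.7], array([474.117, -50.946,   0.   ]))]
pot_mouth [(0.69, [382.9, 91.5], array([630.651, 187.253,  92.   ])), (0.67, [201.1, 78.1], array([351.107, 253.377,  92.   ])), (0.65, [273.8, 176.3], array([469.452, -44.692,  92.   ]))]
[276.0, 210.3] 242 311 160 266 0.93
[374.5, 114.1] 354 403 85 153 0.87
[209.4, 107.5] 184 227 76 140 0.61
[211.4, 173.2] 168 236 157 190 0.4
dist 137.42843178968073 ang 1.2926518026233071
[[-0.0003,0.0137,0.0005,0.0019,0.0003,0.0012],[-0.0003,0.0137,0.0005,0.0019,0.0003,0.0012],[-0.0003,0.0137,0.0004,0.0019,0.0003,0.0012],[-0.0003,0.0137,0.0004,0.0019,0.0003,0.0012],[-0.0003,0.0137,0.0004,0.0019,0.0003,0.0012],[-0.0003,0.0137,0.0004,0.0019,0.0003,0.0012],[-0.0003,0.0137,0.0003,0.0019,0.0003,0.0012],[-0.0002,0.0137,0.0003,0.0019,0.0003,0.0012],[-0.0002,0.0137,0.0003,0.0019,0.0003,0.0012],[-0.0002,0.0137,0.0002,0.0019,0.0003,0.0012]]
```

View pics/c_wrist.png

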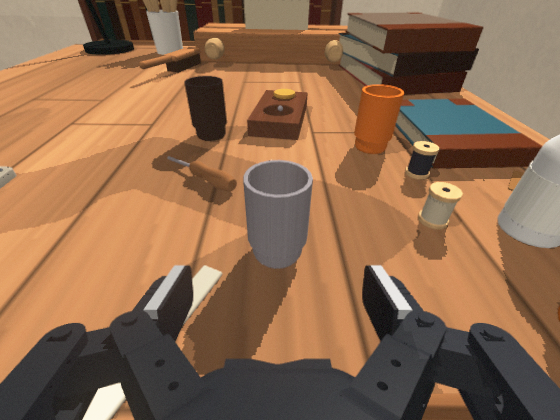

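play_rows:
  commands:
    - [0,0.0137,0.0005,0.0019,0,0.0012]
    - [0,0.0137,0.0005,0.0019,0,0.0012]
    - [0,0.0137,0.0004,0.0019,0,0.0012]
    - [0,0.0137,0.0004,0.0019,0,0.0012]
    - [0,0.0137,0.0004,0.0019,0,0.0012]
    - [0,0.0137,0.0004,0.0019,0,0.0012]
    - [0,0.0137,0.0003,0.0019,0,0.0012]
    - [0,0.012,0.0003,0.0019,0,0.0012]

```text
time_s: 5.9
tool_pos: [473.3, -46.9, 68.4]
tool_rot: [[1.0, 0.005, -0.006], [-0.002, 0.937, 0.349], [0.008, -0.349, 0.937]]
wrist_force: [0.0, -0.0, 0.6]
opening: 0.999
```

Run:
```python
from h import *
s=st()
f=bot.grab_frame("wrist");cv2.imwrite("pics/d_wrist.png",f["pixels"][:,:,::-1])
R=pose(20,0)
plan(np.array([470.5,-47,67])+(24-0)*R[:,1],R,4)
```

```text
t 5.9 q [-0.773  0.679  1.607  0.773  1.837 -0.982] p [473.293 -46.929  68.411] F [ 0.011 -0.011  0.614] open 0.999
[[ 1.     0.005 -0.006]
 [-0.002  0.937  0.349]
 [ 0.008 -0.349  0.937]]
dist 22.663678833063294 ang 0.47469535069509994
[[-0.0006,0.0056,-0.0003,0.0014,0.0013,0.0008],[-0.0006,0.0056,-0.0003,0.0014,0.0013,0.0008],[-0.0005,0.0056,-0.0003,0.0014,0.0013,0.0008],[-0.0005,0.0056,-0.0003,0.0014,0.0013,0.0008]]
```

View pics/d_wrist.png

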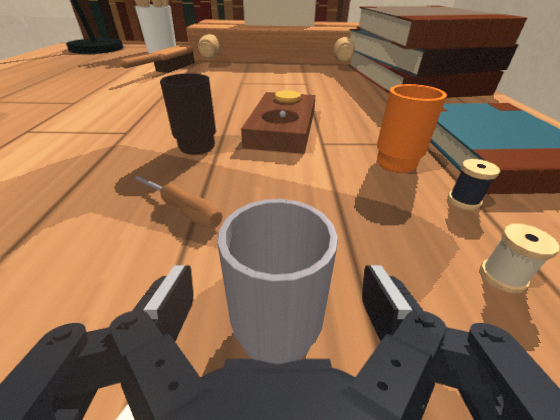

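play_rows:
  commands:
    - [0,0.006,0,0.0014,0.0013,0.0008]
    - [0,0.006,-0.0003,0.0014,0.0013,0.0008]
    - [0,0.006,-0.0003,0.0014,0.0013,0.0008]
    - [0,0.006,-0.0003,0,0,0]
    - [0,0,0,0,0,0]

```text
time_s: 6.45
tool_pos: [472.9, -21.0, 57.7]
tool_rot: [[1.0, 0.0, -0.001], [-0.0, 0.939, 0.343], [0.001, -0.343, 0.939]]
wrist_force: [-0.7, -0.3, -0.0]
opening: 0.998
```

play_rows:
  commands:
    - [0,0,0,0,0,0]
    - [0,0,0,0,0,0]
    - [0,0,0,0,0,0]
    - [0,0,0,0,0,0]
    - [0,0,0,0,0,0]
    - [0,0,0,0,0,0]
    - [0,0,0,0,0,0]
    - [0,0,0,0,0,0]
    - [0,0,0,0,0,0]
    - [0,0,0,0,0,0]
  claw: 255
  squeeze: 70

```text
time_s: 7.45
tool_pos: [473.3, -21.8, 58.1]
tool_rot: [[1.0, 0.002, -0.002], [-0.001, 0.939, 0.343], [0.002, -0.343, 0.939]]
wrist_force: [-0.9, 1.5, -0.6]
opening: 0.695
```

Run:
```python
from h import *
s=st()
f=bot.grab_frame("wrist");cv2.imwrite("pics/e_wrist.png",f["pixels"][:,:,::-1])
f=bot.grab_frame("scene");cv2.imwrite("pics/e_scene.png",f["pixels"][:,:,::-1])
```

```text
t 7.45 q [-0.743  0.678  1.642  0.793  1.803 -0.985] p [473.319 -21.783  58.115] F [-0.934  1.454 -0.615] open 0.695
[[ 1.     0.002 -0.002]
 [-0.001  0.939  0.343]
 [ 0.002 -0.343  0.939]]
```

View pics/e_wrist.png

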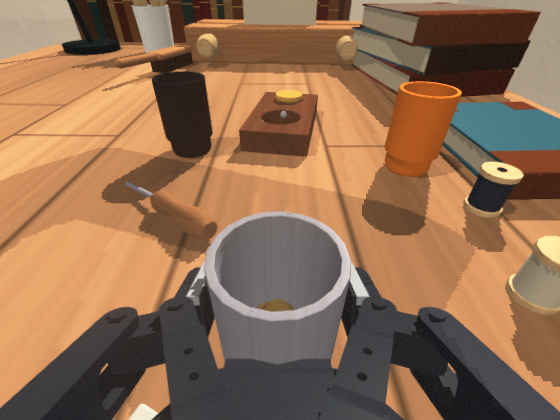

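View pics/e_scene.png

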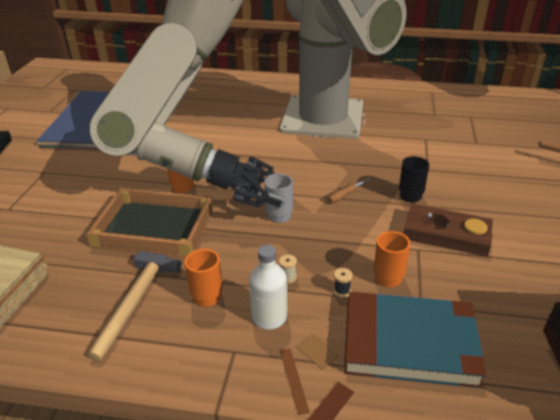

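play_rows:
  commands:
    - [0,-0.0034,0.0094,0,0,0]
    - [0,-0.0034,0.0094,0,0,0]
    - [0,-0.005,0.0141,0,0,0]
    - [0,-0.005,0.0141,0,0,0]
    - [0,-0.005,0.0141,0,0,0]
    - [0,-0.005,0.0141,0,0,0]
    - [0,-0.005,0.0141,0,0,0]
    - [0,-0.005,0.0141,0,0,0]
    - [0,0,0,0,0,0]

```text
time_s: 8.45
tool_pos: [472.6, -21.5, 175.5]
tool_rot: [[1.0, 0.002, -0.001], [-0.001, 0.937, 0.349], [0.002, -0.349, 0.937]]
wrist_force: [-0.1, -0.9, -4.4]
opening: 0.691
```

Run:
```python
from h import *
from ik import *
s=st()
f=bot.grab_frame("wrist");cv2.imwrite("pics/f_wrist.png",f["pixels"][:,:,::-1])
f=bot.grab_frame("scene");cv2.imwrite("pics/f_scene.png",f["pixels"][:,:,::-1])
R=pose(8,25)
g=np.array([525,-280,150.]); 
plan(g+24*R[:,1],R,16)
print(ik(g+24*R[:,1],R,s["qpos"]))
```

```text
t 8.45 q [-0.742  0.445  1.69   0.83   1.925 -0.845] p [472.611 -21.504 175.541] F [-0.081 -0.928 -4.413] open 0.691
[[ 1.     0.002 -0.001]
 [-0.001  0.937  0.349]
 [ 0.002 -0.349  0.937]]
dist 247.11595365150538 ang 27.780416750690524
[[0.004,-0.0133,-0.0067,0.0133,0.0066,-0.0264],[0.0044,-0.0133,-0.0065,0.0133,0.0066,-0.0264],[0.0048,-0.0133,-0.0063,0.0133,0.0066,-0.0264],[0.0051,-0.0132,-0.0061,0.0133,0.0066,-0.0264],[0.0055,-0.0132,-0.0059,0.0133,0.0066,-0.0264],[0.0059,-0.0131,-0.0057,0.0133,0.0066,-0.0264],[0.0063,-0.013,-0.0055,0.0133,0.0066,-0.0264],[0.0067,-0.0129,-0.0053,0.0133,0.0066,-0.0264],[0.007,-0.0128,-0.0051,0.0133,0.0066,-0.0264],[0.0074,-0.0127,-0.0048,0.0133,0.0066,-0.0264],[0.0078,-0.0125,-0.0046,0.0133,0.0066,-0.0264],[0.0081,-0.0124,-0.0044,0.0133,0.0066,-0.0264],[0.0085,-0.0122,-0.0042,0.0133,0.0066,-0.0264],[0.0088,-0.012,-0.004,0.0133,0.0066,-0.0264],[0.0092,-0.0118,-0.0037,0.0133,0.0066,-0.0264],[0.0095,-0.0116,-0.0035,0.0133,0.0066,-0.0264]]
(array([-1.066,  0.855,  1.318,  1.063,  1.985, -0.756]), np.float64(3.8200517088074355e-15))
```

View pics/f_scene.png

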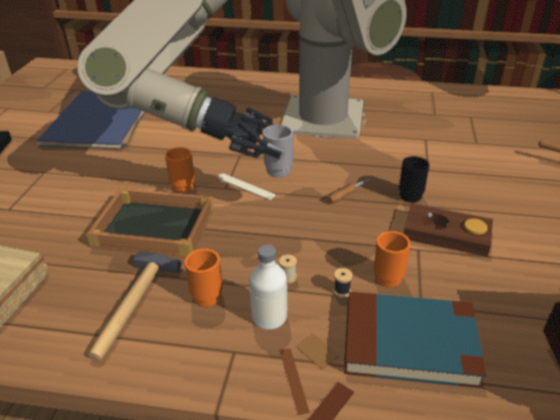

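View pics/f_wrist.png

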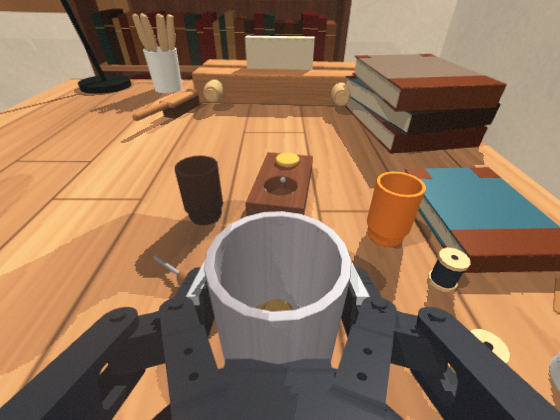

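play_rows:
  commands:
    - [0.004,-0.0133,-0.0067,0.0133,0.0066,-0.0264]
    - [0.0044,-0.0133,-0.0065,0.0133,0.0066,-0.0264]
    - [0.0048,-0.0133,-0.0063,0.0133,0.0066,-0.0264]
    - [0.0051,-0.0132,-0.0061,0.0133,0.0066,-0.0264]
    - [0.0055,-0.0132,-0.0059,0.0133,0.0066,-0.0264]
    - [0.0059,-0.0131,-0.0057,0.0133,0.0066,-0.0264]
    - [0.0063,-0.013,-0.0055,0.0133,0.0066,-0.0264]
    - [0.0067,-0.0129,-0.0053,0.0133,0.0066,-0.0264]
    - [0.007,-0.0128,-0.0051,0.0133,0.0066,-0.0264]
    - [0.0074,-0.0127,-0.0048,0.0133,0.0066,-0.0264]
    - [0.0078,-0.0125,-0.0046,0.0133,0.0066,-0.0264]
    - [0.0081,-0.0124,-0.0044,0.0133,0.0066,-0.0264]
    - [0.0085,-0.0122,-0.0042,0.0133,0.0066,-0.0264]
    - [0.0088,-0.012,-0.004,0.0133,0.0066,-0.0264]
    - [0.0092,-0.0118,-0.0037,0.0133,0.0066,-0.0264]
    - [0.0095,-0.0116,-0.0035,0.0133,0.0066,-0.0264]
    - [0,0,0,0,0,0]

```text
time_s: 10.25
tool_pos: [534.0, -280.9, 137.2]
tool_rot: [[0.888, 0.455, 0.063], [-0.459, 0.883, 0.101], [-0.01, -0.119, 0.993]]
wrist_force: [-0.3, 0.9, -4.4]
opening: 0.686
```

Run:
```python
from h import *
from ik import *
s=st()
f=bot.grab_frame("scene");cv2.imwrite("pics/g_scene.png",f["pixels"][:,:,::-1])
f=bot.grab_frame("top");cv2.imwrite("pics/g_top.png",f["pixels"][:,:,::-1])
print("grip",s["tool_pos"]-24*s["tool_rot"][:,1])
```

```text
t 10.25 q [-1.095  0.893  1.292  1.083  1.985 -0.746] p [ 534.045 -280.855  137.222] F [-0.275  0.88  -4.395] open 0.686
[[ 0.888  0.455  0.063]
 [-0.459  0.883  0.101]
 [-0.01  -0.119  0.993]]
grip [ 523.127 -302.037  140.074]
```

View pics/g_scene.png

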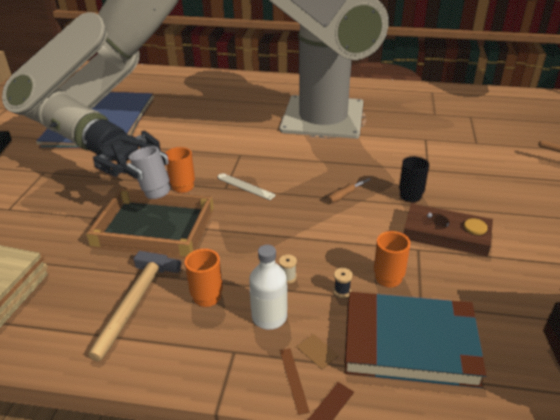

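View pics/g_top.png

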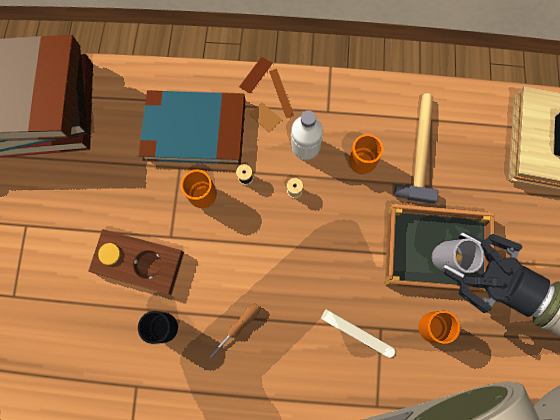

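play_rows:
  commands:
    - [-0.003,0.0074,0.0008,0,0.06,0]
    - [-0.003,0.0074,0.0013,0,0.1,0]
    - [-0.003,0.0074,0.002,0,0.1,0]
    - [0,0,0,0,0.13,0]
    - [0,0,0,0,0.13,0]
    - [0,0,0,0,0.13,0]
    - [0,0,0,0,0.13,0]
    - [0,0,0,0,0.13,0]
    - [0,0,0,0,0.13,0]
    - [0,0,0,0,0.13,0]
    - [0,0,0,0,0.13,0]
    - [0,0,0,0,0.1,0]
    - [0,0,0,0,0.1,0]
    - [0,0,0,0,0.1,0]

```text
time_s: 11.75
tool_pos: [538.6, -243.7, 144.4]
tool_rot: [[-0.142, 0.435, 0.889], [-0.066, 0.892, -0.447], [-0.988, -0.122, -0.098]]
wrist_force: [1.0, -0.5, -3.8]
opening: 0.69
```

Run:
```python
from h import *
s=st()
f=bot.grab_frame("scene");cv2.imwrite("pics/i_scene.png",f["pixels"][:,:,::-1])
print("grip",s["tool_pos"]-24*s["tool_rot"][:,1])
```

```text
t 11.75 q [-1.057  0.833  1.372  1.085  1.962  0.899] p [ 538.595 -243.744  144.416] F [ 0.975 -0.496 -3.817] open 0.69
[[-0.142  0.435  0.889]
 [-0.066  0.892 -0.447]
 [-0.988 -0.122 -0.098]]
grip [ 528.154 -265.156  147.333]
```

View pics/i_scene.png

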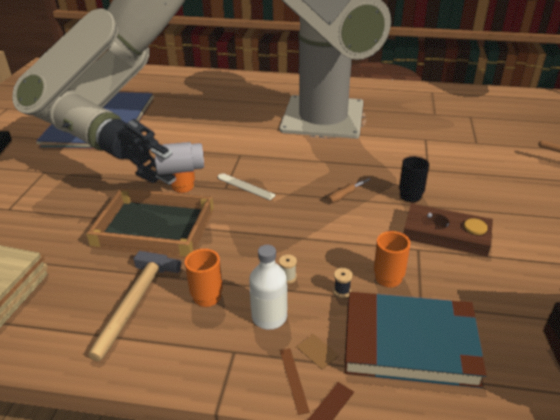

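play_rows:
  commands:
    - [0.006,0.001,0,0,0.08,0]
    - [0.006,0.001,0,0,0.1,0]
    - [0,0,0,0,0.1,0]
    - [0,0,0,0,0.1,0]
    - [0,0,0,0,0.1,0]
    - [0,0,0,0,0.1,0]
    - [0,0,0,0,0.1,0]
    - [0,0,0,0,0.1,0]
    - [0,0,0,0,0.1,0]
    - [0,0,0,0,0.1,0]

```text
time_s: 12.8
tool_pos: [538.6, -236.3, 135.0]
tool_rot: [[-0.828, 0.425, 0.365], [0.33, 0.897, -0.295], [-0.453, -0.124, -0.883]]
wrist_force: [-0.4, -0.5, -3.2]
opening: 0.682
```

Run:
```python
from h import *
s=st()
f=bot.grab_frame("scene");cv2.imwrite("pics/j_scene.png",f["pixels"][:,:,::-1])
f=bot.grab_frame("top");cv2.imwrite("pics/j_top.png",f["pixels"][:,:,::-1])
print("grip",s["tool_pos"]-24*s["tool_rot"][:,1], "potz",s["tool_rot"]@[0,-.343,.939])
for c in("top","scene"):print([(round(d["conf"],2),np.round(d["location"],1)) for d in bot.spot_in(c,"boss0")])
```

```text
t 12.8 q [-1.048  0.844  1.375  1.076  1.956  1.882] p [ 538.554 -236.254  135.046] F [-0.387 -0.47  -3.213] open 0.682
[[-0.828  0.425  0.365]
 [ 0.33   0.897 -0.295]
 [-0.453 -0.124 -0.883]]
grip [ 528.36  -257.778  138.013] potz [ 0.197 -0.584 -0.787]
[]
[]
```

View pics/j_scene.png

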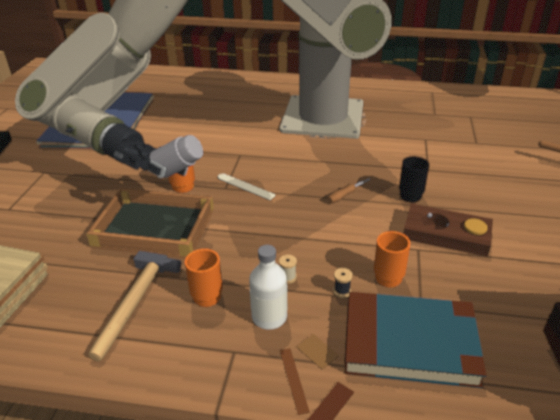

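View pics/j_top.png

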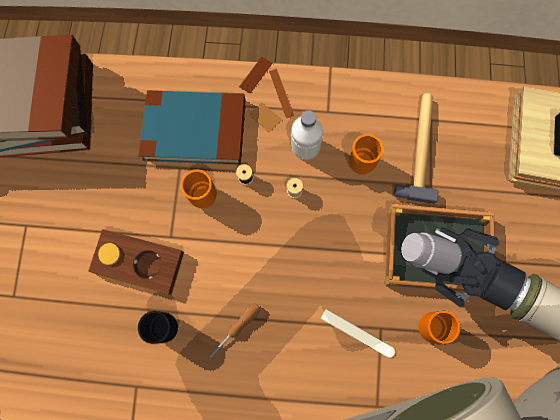

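play_rows:
  commands:
    - [0,0,0,0,0.1,0]
    - [0,0,0,0,0.1,0]
    - [0,0,0,0,0.1,0]
    - [0,0,0,0,0.1,0]
    - [0,0,0,0,0,0]
    - [0,0,0,0,0,0]
    - [0,0,0,0,0,0]

```text
time_s: 13.7
tool_pos: [538.9, -235.9, 137.1]
tool_rot: [[-0.905, 0.424, 0.034], [0.414, 0.898, -0.151], [-0.094, -0.123, -0.988]]
wrist_force: [0.0, 0.7, -1.3]
opening: 0.689
```

Run:
```python
from h import *
s=st()
for c in ("scene","top","wrist"):
  f=bot.grab_frame(c);cv2.imwrite(f"pics/l_{c}.png",f["pixels"][:,:,::-1])
print("grip",s["tool_pos"]-24*s["tool_rot"][:,1], "potz",s["tool_rot"]@[0,-.343,.939])
```

```text
t 13.7 q [-1.047  0.841  1.375  1.078  1.958  2.264] p [ 538.897 -235.889  137.089] F [ 0.003  0.715 -1.347] open 0.689
[[-0.905  0.424  0.034]
 [ 0.414  0.898 -0.151]
 [-0.094 -0.123 -0.988]]
grip [ 528.732 -257.43   140.031] potz [-0.114 -0.45  -0.886]
```

View pics/l_scene.png

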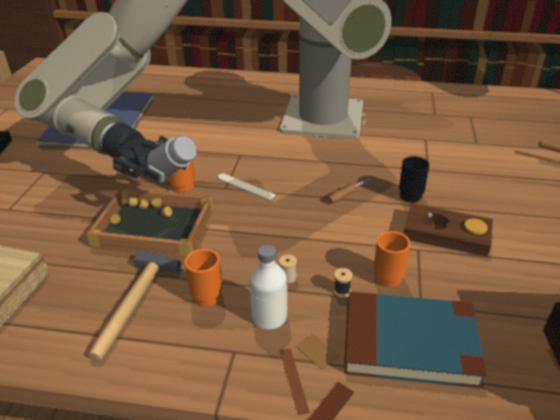

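View pics/l_wrist.png

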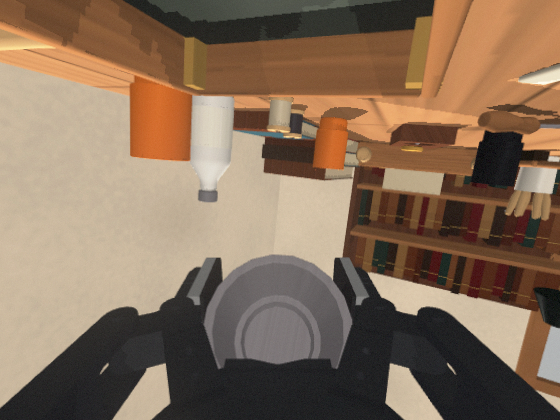

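```bash
cat >> h.py <<'E'
def planroll(p1,phi,n,s=None,p0=None,R0=None):
    """roll about tool y by phi(rad) in n rows while shifting to p1"""
    if p0 is None:
        s=s or bot.get_state(); p0=s["tool_pos"];R0=s["tool_rot"]
    dp=(np.array(p1)-p0)/n/1000; rows=[]
    for k in range(n):
        Rk=R0@Ro.from_rotvec([0,phi*k/n,0]).as_matrix(); rows.append([round(float(v),3) for v in Rk.T@dp]+[0,round(phi/n,3),0])
    print(str(rows).replace(" ","")); return rows
E
python3 - <<'E'
from h import *
from scipy.optimize import least_squares
s=bot.get_state(); R=s["tool_rot"]
hd=np.arctan2(R[0,1],R[1,1]); al=np.arcsin(-R[2,1]); B=pose(np.degrees(al),np.degrees(hd))
rv=Ro.from_matrix(B.T@R).as_rotvec(); print(rv,np.degrees([al,hd]))
phi=-(rv[1] if rv[1]>0 else rv[1]+2*np.pi)
planroll([530,-200,230],phi,20)
# stand fit
uv=np.array([[135,58],[612,188],[540,447],[55,305]])/6+[80,220]
loc=np.array([[45,85],[45,-85],[-45,-85],[-45,85]])
def X(p,l,z): c,t=np.cos(p[2]),np.sin(p[2]); return np.c_[p[0]+c*l[:,0]-t*l[:,1],p[1]+t*l[:,0]+c*l[:,1],np.full(len(l),z)]
r=least_squares(lambda p:(proj("top",X(p,loc,30))-uv).ravel(),[480,305,-.15]);print(r.x,r.fun)
print("seat",X(r.x,np.array([[0,-28.]]),30), "wax",X(r.x,np.array([[0,52.]]),39),"direct",onz("top",[147.5,264.5],30))
a=np.linspace(0,2*np.pi,60)
seat=X(r.x,np.array([[0,-28.]]),30)[0]
e=proj("top",np.c_[seat[0]+28*np.cos(a),seat[1]+28*np.sin(a),np.full(60,30)])
f=cv2.imread("pics/a_top.png"); x,y,w,h=80,220,120,85
im=cv2.resize(f[y:y+h,x:x+w],None,fx=6,fy=6,interpolation=cv2.INTER_CUBIC)
for q in e: cv2.circle(im,tuple(int(v) for v in (q-[80,220])*6+3),1,(0,255,0),-1)
for q in proj("top",X(r.x,loc,30)): cv2.circle(im,tuple(int(v) for v in (q-[80,220])*6+3),3,(255,0,0),-1)
cv2.imwrite("pics/standfit.png",im)
E
```

```text
[ 6.39644540e-17  3.04873954e+00 -1.74853834e-18] [ 7.04327847 25.26499831]
[[0.001,0.001,-0.005,0,np.float64(-0.152),0],[-0.0,0.001,-0.005,0,np.float64(-0.152),0],[-0.001,0.001,-0.005,0,np.float64(-0.152),0],[-0.002,0.001,-0.005,0,np.float64(-0.152),0],[-0.002,0.001,-0.004,0,np.float64(-0.152),0],[-0.003,0.001,-0.004,0,np.float64(-0.152),0],[-0.003,0.001,-0.004,0,np.float64(-0.152),0],[-0.004,0.001,-0.003,0,np.float64(-0.152),0],[-0.004,0.001,-0.002,0,np.float64(-0.152),0],[-0.005,0.001,-0.002,0,np.float64(-0.152),0],[-0.005,0.001,-0.001,0,np.float64(-0.152),0],[-0.005,0.001,-0.0,0,np.float64(-0.152),0],[-0.005,0.001,0.001,0,np.float64(-0.152),0],[-0.005,0.001,0.001,0,np.float64(-0.152),0],[-0.005,0.001,0.002,0,np.float64(-0.152),0],[-0.004,0.001,0.003,0,np.float64(-0.152),0],[-0.004,0.001,0.003,0,np.float64(-0.152),0],[-0.003,0.001,0.004,0,np.float64(-0.152),0],[-0.003,0.001,0.004,0,np.float64(-0.152),0],[-0.002,0.001,0.005,0,np.float64(-0.152),0]]
[ 4.79674899e+02  3.07628384e+02 -1.79864333e-01] [ 0.8062329  -0.45750951  0.37823653 -0.69926215 -0.99108688  0.06494393
 -0.16158473  1.09494225]
seat [[474.66580789 280.08008084  30.        ]] wax [[488.9774956  358.78951861  39.        ]] direct [475.45316971 282.42514548  30.        ]
```

View pics/standfit.png

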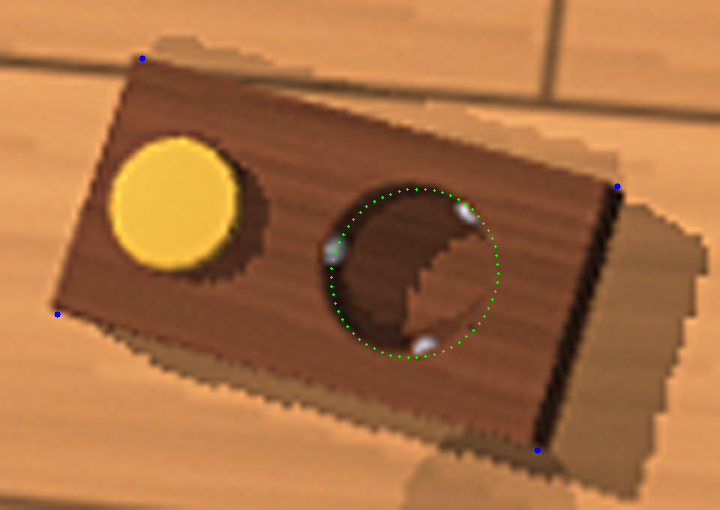

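play_rows:
  commands:
    - [0.001,0.001,-0.008,0,-0.14,0]
    - [0,0.001,-0.008,0,-0.14,0]
    - [-0.001,0.001,-0.008,0,-0.14,0]
    - [-0.002,0.001,-0.005,0,-0.14,0]
    - [-0.002,0.001,-0.004,0,-0.14,0]
    - [-0.003,0.001,-0.004,0,-0.14,0]
    - [-0.003,0.001,-0.004,0,-0.14,0]
    - [-0.004,0.001,-0.003,0,-0.14,0]
    - [-0.004,0.001,-0.002,0,-0.14,0]
    - [-0.005,0.001,-0.002,0,-0.14,0]
    - [-0.005,0.001,-0.001,0,-0.14,0]
    - [-0.005,0.001,0,0,-0.14,0]
    - [-0.005,0.001,0.001,0,-0.14,0]
    - [-0.005,0.001,0.001,0,-0.14,0]
    - [-0.005,0.001,0.002,0,-0.14,0]
    - [-0.004,0.001,0.003,0,-0.14,0]
    - [-0.004,0.001,0.003,0,-0.14,0]
    - [-0.003,0.001,0.004,0,-0.14,0]
    - [-0.003,0.001,0.004,0,-0.1,0]
    - [-0.002,0.001,0.005,0,-0.1,0]

```text
time_s: 15.85
tool_pos: [533.3, -195.3, 245.1]
tool_rot: [[0.877, 0.423, 0.226], [-0.439, 0.898, 0.024], [-0.193, -0.121, 0.974]]
wrist_force: [0.4, 1.0, -2.0]
opening: 0.685
```

Run:
```python
from h import *
from ik import *
s=st()
f=bot.grab_frame("top");cv2.imwrite("pics/m_top.png",f["pixels"][:,:,::-1])
R=pose(20,0); d=R[:,1]
g=np.array([476,283-110,210.])
plan(g+24*d,R,20); print(ik(g+24*d,R,s["qpos"]))
print([(round(d["conf"],2),np.round(d["location"],1)) for d in bot.spot_in("top","boss0")])
```

```text
t 15.85 q [-1.023  0.577  1.536  1.136  1.989 -0.477] p [ 533.345 -195.296  245.11 ] F [ 0.395  0.972 -1.96 ] open 0.685
[[ 0.877  0.423  0.226]
 [-0.439  0.898  0.024]
 [-0.193 -0.121  0.974]]
dist 397.5982122137266 ang 32.31463410281834
[[-0.0107,0.0166,-0.0022,-0.0132,-0.0143,0.0204],[-0.0104,0.0168,-0.0019,-0.0132,-0.0143,0.0204],[-0.0101,0.0171,-0.0015,-0.0132,-0.0143,0.0204],[-0.0097,0.0173,-0.0011,-0.0132,-0.0143,0.0204],[-0.0094,0.0175,-0.0008,-0.0132,-0.0143,0.0204],[-0.0091,0.0177,-0.0004,-0.0132,-0.0143,0.0204],[-0.0087,0.0179,-0.0,-0.0132,-0.0143,0.0204],[-0.0083,0.0181,0.0003,-0.0132,-0.0143,0.0204],[-0.0079,0.0182,0.0007,-0.0132,-0.0143,0.0204],[-0.0076,0.0184,0.001,-0.0132,-0.0143,0.0204],[-0.0072,0.0185,0.0014,-0.0132,-0.0143,0.0204],[-0.0068,0.0186,0.0017,-0.0132,-0.0143,0.0204],[-0.0064,0.0187,0.0021,-0.0132,-0.0143,0.0204],[-0.0059,0.0188,0.0024,-0.0132,-0.0143,0.0204],[-0.0055,0.0189,0.0027,-0.0132,-0.0143,0.0204],[-0.0051,0.019,0.0031,-0.0132,-0.0143,0.0204],[-0.0047,0.019,0.0034,-0.0132,-0.0143,0.0204],[-0.0042,0.0191,0.0037,-0.0132,-0.0143,0.0204],[-0.0038,0.0191,0.004,-0.0132,-0.0143,0.0204],[-0.0033,0.0191,0.0043,-0.0132,-0.0143,0.0204]]
(array([-0.403,  0.2  ,  1.955,  1.056,  1.691, -0.687]), np.float64(7.26481950670855e-14))
[(0.28, array([307.2, 138.7]))]
```

View pics/m_top.png

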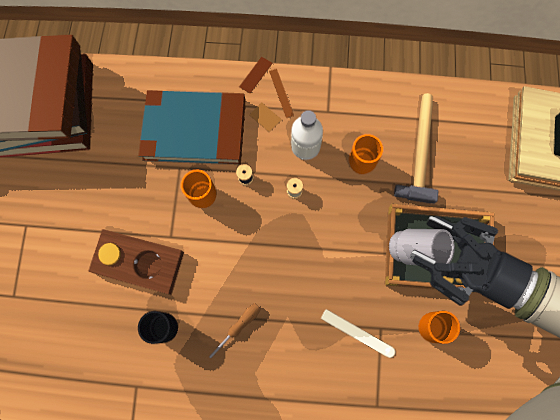

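play_rows:
  commands:
    - [-0.0107,0.0166,-0.0022,-0.0132,-0.0143,0.0204]
    - [-0.0104,0.0168,-0.0019,-0.0132,-0.0143,0.0204]
    - [-0.0101,0.0171,-0.0015,-0.0132,-0.0143,0.0204]
    - [-0.0097,0.0173,-0.0011,-0.0132,-0.0143,0.0204]
    - [-0.0094,0.0175,-0.0008,-0.0132,-0.0143,0.0204]
    - [-0.0091,0.0177,-0.0004,-0.0132,-0.0143,0.0204]
    - [-0.0087,0.0179,0,-0.0132,-0.0143,0.0204]
    - [-0.0083,0.0181,0.0003,-0.0132,-0.0143,0.0204]
    - [-0.0079,0.0182,0.0007,-0.0132,-0.0143,0.0204]
    - [-0.0076,0.0184,0.001,-0.0132,-0.0143,0.0204]
    - [-0.0072,0.0185,0.0014,-0.0132,-0.0143,0.0204]
    - [-0.0068,0.0186,0.0017,-0.0132,-0.0143,0.0204]
    - [-0.0064,0.0187,0.0021,-0.0132,-0.0143,0.0204]
    - [-0.0059,0.0188,0.0024,-0.0132,-0.0143,0.0204]
    - [-0.0055,0.0189,0.0027,-0.0132,-0.0143,0.0204]
    - [-0.0051,0.019,0.0031,-0.0132,-0.0143,0.0204]
    - [-0.0047,0.019,0.0034,-0.0132,-0.0143,0.0204]
    - [-0.0042,0.0191,0.0037,-0.0132,-0.0143,0.0204]
    - [-0.0038,0.0191,0.004,-0.0132,-0.0143,0.0204]
    - [0,0,0,0,0,0]

```text
time_s: 17.95
tool_pos: [468.1, 199.3, 201.5]
tool_rot: [[1.0, -0.011, 0.029], [0.001, 0.942, 0.336], [-0.031, -0.336, 0.941]]
wrist_force: [0.3, -0.9, -2.5]
opening: 0.688
```

Run:
```python
from h import *
s=st()
for c in ("wrist","top","scene"):
  f=bot.grab_frame(c);cv2.imwrite(f"pics/n_{c}.png",f["pixels"][:,:,::-1])
  if c=="wrist": cam=wristcam(s,f)
print("grip",s["tool_pos"]-24*s["tool_rot"][:,1])
for n,z in (("seat",30),):
  for c in("wrist","scene","top"): print(c,[(round(d["conf"],2),np.round(d["location"],1),onz(cam if c=="wrist" else c,d["location"],z)) for d in bot.landmark_of(c,n)])
for c in ("wrist","top"):
  print(c,[(round(d["conf"],2),np.round(d["location"],1)) for d in bot.landmark_of(c,"pot_mouth")])
for c in ("scene","top"):
  print(c,[(round(d["conf"],2),np.round(d["location"],1),onz(c,d["location"],12)) for d in bot.spot_in(c,"boss0")])
```

```text
t 17.95 q [-0.4    0.175  1.982  1.056  1.7   -0.66 ] p [468.131 199.343 201.471] F [ 0.265 -0.89  -2.472] open 0.688
[[ 1.    -0.011  0.029]
 [ 0.001  0.942  0.336]
 [-0.031 -0.336  0.941]]
grip [468.4   176.739 209.532]
wrist []
scene [(0.89, array([437. , 219.4]), array([474.015, 290.138,  30.   ]))]
top [(0.97, array([148.9, 264.2]), array([476.282, 279.688,  30.   ])), (0.66, array([180.8, 267.4]), array([475.216, 215.099,  30.   ]))]
wrist [(0.97, array([276. , 324.6])), (0.68, array([506.1, 373.7])), (0.61, array([156.1, 317.6]))]
top [(0.94, array([151.3, 325.6])), (0.84, array([367.4, 149.3])), (0.8, array([191.2, 262.2])), (0.57, array([193.2, 132.1]))]
scene [(0.6, array([156.7, 202.3]), array([ 480.13 , -316.988,   12.   ])), (0.53, array([167.6, 213.3]), array([ 514.925, -279.683,   12.   ])), (0.47, array([144.3, 202.3]), array([ 484.203, -344.176,   12.   ]))]
top [(0.65, array([430.7, 263.9]), array([ 522.503, -282.652,   12.   ])), (0.6, array([482.4, 255.3]), array([ 547.678, -389.712,   12.   ])), (0.49, array([459.5, 275.4]), array([ 503.289, -342.179,   12.   ])), (0.48, array([294.8, 186. ]), array([663.981,   3.075,  12.   ]))]
```

View pics/n_wrist.png

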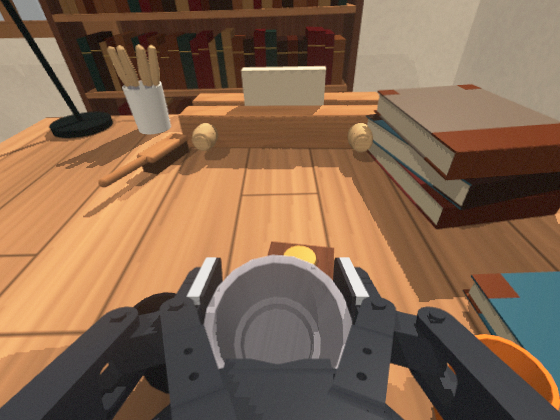

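View pics/n_top.png

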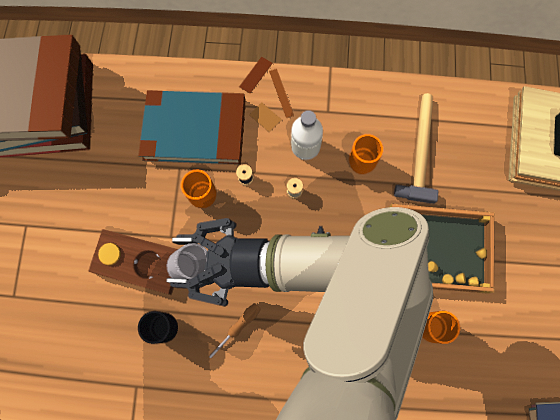

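View pics/n_scene.png

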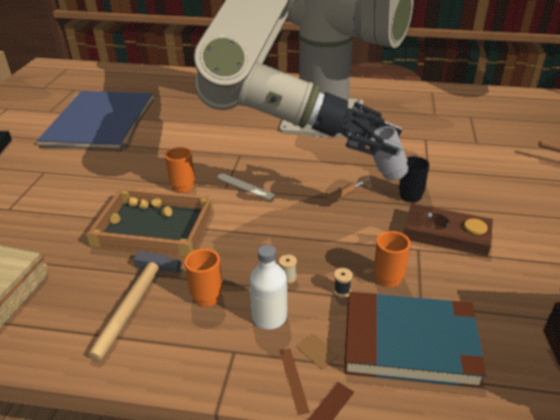

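Run:
```python
import cv2
im=cv2.imread("pics/n_wrist.png")[240:380,190:370]; cv2.imwrite("pics/n_zoom.png",cv2.resize(im,None,fx=4.4,fy=4.2,interpolation=cv2.INTER_CUBIC))
im=cv2.imread("pics/n_scene.png")[90:210,330:470]; cv2.imwrite("pics/n_zoom2.png",cv2.resize(im,None,fx=5,fy=5,interpolation=cv2.INTER_CUBIC))
```

```text
(no output)
```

View pics/n_zoom.png

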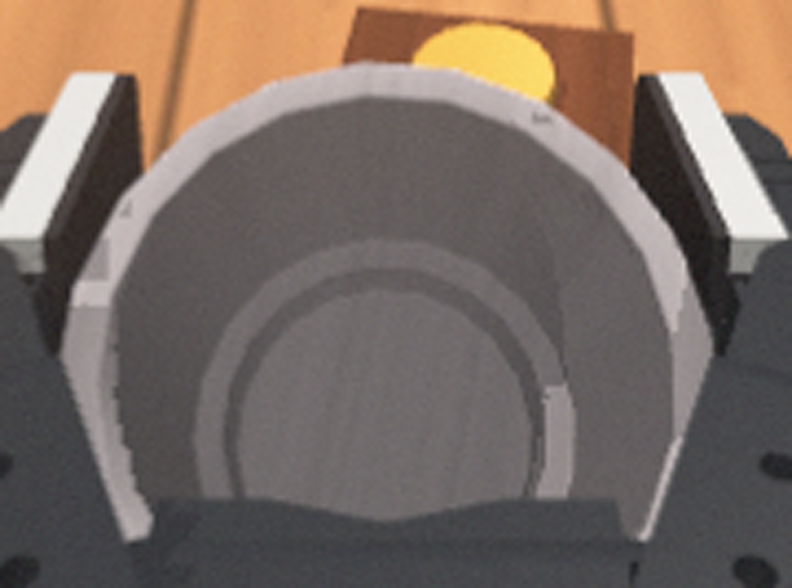

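View pics/n_zoom2.png

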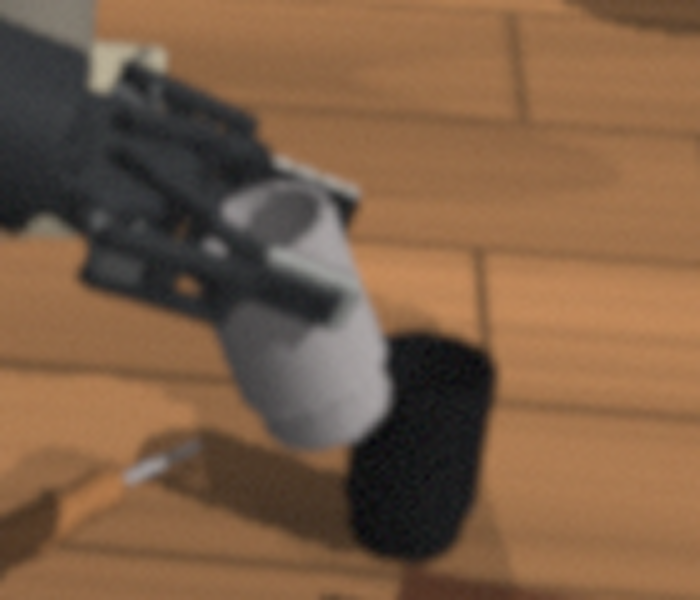

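```bash
cat > pf.py <<'E'
from h import *
from scipy.optimize import least_squares
from scipy.spatial import cKDTree
M=np.array([[9.99999938e-01,2.63765761e-04,2.31789805e-04,8.49637947e-01],[-1.39996157e-04,-3.05889803e-01,9.52066914e-01,-1.43087493e+02],[3.22024792e-04,-9.52066888e-01,-3.05889747e-01,7.76800831e+01],[0,0,0,1]])
K=np.array([[293.57124471,0,277.34338586],[0,293.57124471,210.92940221],[0,0,1]]);Dd=np.array([0.0213733,0,0,0,0])
WC=(K,Dd,M[:3,:3].T,-M[:3,:3].T@M[:3,3])
a=np.linspace(0,2*np.pi,720,endpoint=False)
def ax(g,d=0): v=np.array([np.sin(d),-np.sin(g)*np.cos(d),np.cos(g)*np.cos(d)]); return v
def circ(p,r,h):
    x0,y0,z0,g,d=p[:5]; v=ax(g,d); u=np.cross([0,1,0],v);u/=np.linalg.norm(u); w=np.cross(v,u)
    return proj(WC,np.array([x0,y0,z0])+h*v+r*(np.outer(np.cos(a),u)+np.outer(np.sin(a),w)))
def fit(sets,p0,free_step=True):
    def f(p):
        o=[]
        for (r,h),uv in sets:
            c=circ(p,r,p[5] if h is None else h); o.append(cKDTree(c).query(uv)[0])
        return np.r_[np.concatenate(o),(p[4])/.02,p[0]/2]
    return least_squares(f,p0,x_scale=[1,1,1,.01,.01,1],diff_step=1e-4)
E
python3 - <<'E'
from pf import *
S=lambda L:np.array(L,float)/[4.4,4.2]+[190,240]-[.4,.4]
sets=[((30,92),S([[375,62],[300,75],[200,135],[140,190],[65,340],[460,75],[560,118],[640,190],[690,270],[712,345]])),
((26,None),S([[385,240],[300,262],[240,310],[197,400],[195,440],[470,262],[540,315],[570,375],[577,440]])),
((22,6),S([[385,290],[290,330],[240,430],[530,430],[480,325]]))]
for p0 in ([0,-22,-60,.35,0,22],[0,-22,-60,.7,0,22]):
    r=fit(sets,p0);p=r.x
    print(np.round(p,3),"deg",np.degrees(p[3:5]),"rms",np.sqrt(np.mean(r.fun[:-2]**2)),"max",np.abs(r.fun[:-2]).max())
    # point on axis nearest TCP axis (z=0 tool)
    v=ax(p[3],p[4]); h=-p[2]/v[2]; print("axis crosses tool z=0 at y",p[1]+h*v[1],"h",h)
s=bot.get_state(); v=s["tool_rot"]@ax(p[3],p[4]); print("pot z world",v,"base",s["tool_pos"]+s["tool_rot"]@p[:3])
E
```

```text
[ 9.0300e-01  2.0003e+01 -7.0031e+01  7.6000e-01  3.0000e-03  2.6868e+01] deg [43.54026733  0.18335652] rms 0.5572046197705498 max 1.313086974143496
axis crosses tool z=0 at y -46.54719624191685 h 96.60976597020951
[ 9.0300e-01  2.0008e+01 -7.0028e+01  7.6000e-01  3.0000e-03  2.6818e+01] deg [43.54315923  0.18335972] rms 0.5572376153113172 max 1.3139402933964064
axis crosses tool z=0 at y -46.5469290341769 h 96.61047620921849
pot z world [ 0.02960051 -0.40582531  0.9134712 ] base [468.3553081  191.70572862 128.84072986]
```

Run:
```python
from pf import *
p=[.9,20,-70,.76,.003,26.9]
im=cv2.imread("pics/n_wrist.png")
for r,h in((30,92),(26,92),(26,26.9),(22,6)):
    for q in circ(p,r,h): cv2.circle(im,tuple(int(round(v)) for v in q),0,(0,255,0),-1)
# expected in pick image f: base at tool coords from e state
Re=np.array([[1,.002,-.002],[-.001,.939,.343],[.002,-.343,.939]]); pe=np.array([473.3,-21.8,58.1])
b=Re.T@(np.array([472.5,-47,0])-pe); g=np.arctan2(.343,.939); print("pick base tool",b,"g",np.degrees(g))
im2=cv2.imread("pics/e_wrist.png")
for y in (b[1],b[1]+3,b[1]-3):
  for r,h in((30,92),(26,92)):
    for q in circ([b[0],y,b[2],g,0],r,h): cv2.circle(im2,tuple(int(round(v)) for v in q),0,(0,255,0) if y==b[1] else (0,0,255),-1)
o=np.hstack([cv2.resize(im[230:400,190:370],None,fx=2.2,fy=3,interpolation=cv2.INTER_NEAREST),cv2.resize(im2[190:360,190:370],None,fx=2.2,fy=3,interpolation=cv2.INTER_NEAREST)])
cv2.imwrite("pics/fitchk.png",o)
```

```text
pick base tool [ -0.891   -3.7361 -63.1979] g 20.066349626454244
```

View pics/fitchk.png

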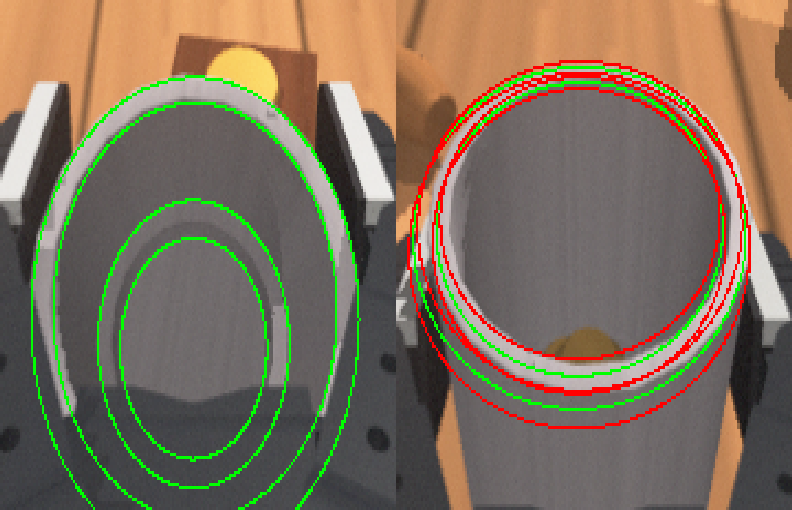

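```bash
cat >> pf.py <<'E'
def potpts(B,v,seg=((24,0),(26,5),(26,22),(30,22),(30,92),(26,92))):
    u=np.cross([0,1,0],v);u/=np.linalg.norm(u); w=np.cross(v,u); aa=np.linspace(0,2*np.pi,240)
    return [B+h*v+r*(np.outer(np.cos(aa),u)+np.outer(np.sin(aa),w)) for r,h in seg]
def overlay(img,cam,B,v,crop,k,out,col=(0,255,0)):
    im=img.copy() if not isinstance(img,str) else cv2.imread(img)
    x,y,w,h=crop; im=cv2.resize(im[y:y+h,x:x+w],None,fx=k,fy=k,interpolation=cv2.INTER_CUBIC)
    for c in potpts(np.array(B),np.array(v)):
        for q in proj(cam,c): cv2.circle(im,tuple(int(round(t)) for t in (q-[x,y]+.5)*k),0,col,-1)
    cv2.imwrite(out,im)
E
python3 - <<'E'
from pf import *
s=bot.get_state()
B=s["tool_pos"]+s["tool_rot"]@np.array([.9,20,-70]); v=s["tool_rot"]@ax(.76,.003)
overlay("pics/n_scene.png","scene",B,v,(330,90,140,120),4,"pics/o1.png")
overlay("pics/n_top.png","top",B,v,(140,210,110,110),5,"pics/o2.png")
a1=cv2.imread("pics/o1.png");a2=cv2.imread("pics/o2.png"); 
cv2.imwrite("pics/o12.png",np.hstack([cv2.resize(a1,(400,400*120//140)),cv2.resize(a2,(342,342))]))
E
```

```text
(no output)
```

View pics/o12.png

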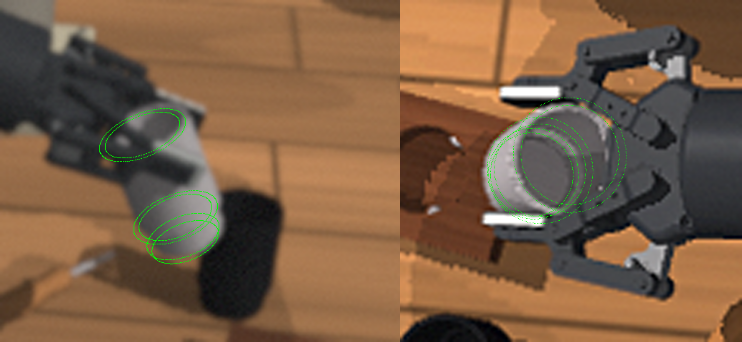

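Run:
```python
from h import *
out=[]
for c in("scene","top","wrist"):
    f=bot.grab_frame(c); im=f["pixels"][:,:,::-1].copy()
    best=None
    for d in bot.silhouettes(c,"pot"):
        ys,xs=np.where(d["mask"]); print(c,round(d["conf"],2),np.round(d["location"]),xs.min(),xs.max(),ys.min(),ys.max())
        loc={"scene":(390,150),"top":(187,263),"wrist":(278,320)}[c]
        if np.hypot(d["location"][0]-loc[0],d["location"][1]-loc[1])<25 and best is None: best=d
    if best is not None:
        np.save(f"mask_{c}.npy",best["mask"]); cs,_=cv2.findContours(best["mask"].astype(np.uint8),0,2); cv2.drawContours(im,cs,-1,(0,255,0),1)
    x,y={"scene":(340,100),"top":(140,215),"wrist":(190,240)}[c]
    out.append(cv2.resize(im[y:y+100,x:x+100] if c!="wrist" else cv2.resize(im[240:400,190:370],(100,100)),None,fx=4,fy=4,interpolation=cv2.INTER_NEAREST))
cv2.imwrite("pics/sil.png",np.hstack(out[:2])); s=st()
```

```text
scene 0.87 [390. 164.] 373 406 127 180
scene 0.8 [182. 169.] 166 194 147 192
scene 0.66 [393. 256.] 374 410 232 287
scene 0.63 [204. 279.] 185 222 249 307
scene 0.56 [414. 178.] 399 429 156 203
top 0.94 [442. 327.] 424 459 311 343
top 0.94 [157. 328.] 137 177 311 343
top 0.88 [199. 190.] 181 215 169 207
top 0.75 [189. 260.] 169 207 242 278
top 0.62 [308. 140.] 290 322 110 159
top 0.23 [246. 174.] 236 253 164 183
wrist 0.97 [156. 312.] 133 174 291 390
wrist 0.93 [278. 318.] 205 350 255 367
wrist 0.67 [516. 360.] 431 553 330 419
t 18.75 q [-0.405  0.177  1.98   1.056  1.701 -0.66 ] p [469.512 196.759 201.556] F [ 0.741  0.296 -2.269] open 0.694
[[ 1.    -0.007  0.03 ]
 [-0.003  0.942  0.335]
 [-0.031 -0.335  0.942]]
```

View pics/sil.png

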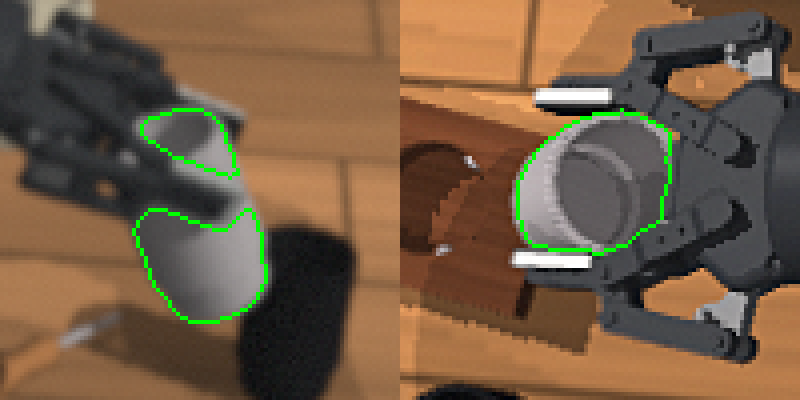

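```bash
cat > jf.py <<'E'
from pf import *
def hull(cam,B,v):
    pts=np.vstack([proj(cam,c) for c in potpts(B,v)]); h=cv2.convexHull(pts.astype(np.float32))[:,0]
    return h
def hd(cam,B,v,uv):
    h=hull(cam,B,v).reshape(-1,1,2)
    return [cv2.pointPolygonTest(h,(float(u),float(w)),True) for u,w in uv]
def joint(obs,wr,s,p0,verbose=True):
    R,t=s["tool_rot"],s["tool_pos"]
    def f(p):
        B=t+R@p[:3]; v=R@ax(p[3],p[4]); o=[]
        for cam,uv in obs: o+=list(np.array(hd(cam,B,v,uv))*(1.8))
        for (r,h),uv in wr: o+=list(cKDTree(circ(p,r,h)).query(uv)[0]*.7)
        return np.r_[o,p[4]/.03,p[0]/1.5]
    r=least_squares(f,p0,x_scale=[1,1,1,.02,.02],diff_step=1e-3)
    p=r.x; v=R@ax(p[3],p[4]); 
    if verbose: print(np.round(p,3),"g",np.degrees(p[3]),"rms",np.sqrt(np.mean(r.fun**2)),"\n",np.round(r.fun,1),"\nB",t+R@p[:3],"v",v)
    return r
E
python3 - <<'E'
from jf import *
s=bot.get_state()
sc=np.array([[228,150],[238,172],[262,225],[266,270],[255,298],[215,322],[190,320],[165,300],[145,262],[137,230],[145,122],[180,108],[210,115]])/4+[339.6,99.6]
tp=np.array([[530,155],[520,180],[518,210],[522,235],[545,250],[560,128],[590,116],[620,112],[655,118],[670,135]],float); tp=(tp-[400,0])/4+[139.6,214.6]
S=lambda L:np.array(L,float)/[4.4,4.2]+[190,240]-[.4,.4]
wr=[((30,92),S([[375,62],[300,75],[200,135],[140,190],[65,340],[460,75],[560,118],[640,190],[690,270],[712,345]])),
((26,26),S([[385,240],[300,262],[240,310],[197,400],[470,262],[540,315],[570,375]])),
((22,6),S([[385,290],[290,330],[240,430],[530,430],[480,325]]))]
for w in (wr,[]):
    r=joint([("scene",sc),("top",tp)],w,s,[0,10,-65,.6,0])
r=joint([],wr,s,[0,10,-65,.6,0])
r=joint([("scene",sc),("top",tp)],wr[:1],s,[0,10,-65,.6,0])
E
```

```text
[ 8.2600e-01  1.8852e+01 -6.8616e+01  7.6800e-01 -3.0000e-03] g 43.977515038096556 rms 1.532706621529251 
 [-0.1 -0.7 -2.2 -0.2  1.4  0.8  2.3  2.2  3.1  5.5  1.6 -0.3  0.6  1.3
  2.8  2.5 -0.   2.8 -0.5  1.8  2.6  0.6  2.   0.5  0.1  1.8  1.8  1.4
  0.2  0.1  0.   0.4  0.4  0.4  0.6  0.3  0.1  0.6  0.5  0.4  0.2  0.5
  0.3  0.4  0.1 -0.1  0.6] 
B [468.15093542 191.49738499 130.60058305] v [ 0.02353517 -0.41270971  0.9105585 ]
[ 0.0000e+00  1.8464e+01 -6.8307e+01  7.5900e-01 -9.0000e-03] g 43.47835497587734 rms 1.851305359275518 
 [ 0.7 -0.1 -1.8 -0.3  0.8 -0.1  1.4  1.7  2.7  4.9  2.4  0.7  1.8  0.9
  2.7  2.9  0.7  3.8 -1.1  1.   1.3 -0.9  0.6 -0.3  0. ] 
B [467.3369381  191.23817477 131.04705241] v [ 0.01765816 -0.40472501  0.91426794]
[ 8.4800e-01  2.0209e+01 -6.9942e+01  7.6200e-01  4.0000e-03] g 43.640307434455146 rms 0.41580295055106875 
 [0.7 0.6 0.9 0.6 0.5 0.2 0.3 0.3 0.1 0.2 0.2 0.2 0.1 0.4 0.4 0.6 0.5 0.
 0.3 0.  0.2 0.2 0.1 0.6] 
B [468.12260232 192.33045243 128.8955569 ] v [ 0.03081192 -0.40736316  0.91274634]
[-7.0000e-03  1.9051e+01 -6.8289e+01  7.7300e-01  7.0000e-03] g 44.27981402077581 rms 1.7468919306126274 
 [-0.1 -0.7 -1.9  0.1  1.2  0.5  1.8  1.7  2.8  5.3  1.9 -0.   0.7  1.2
  2.9  2.8  0.5  3.4 -0.6  1.8  2.7  0.6  2.1  0.5  0.2  1.8  1.7  1.3
  0.1  0.1  0.1  0.4  0.3  0.2 -0. ] 
B [467.32654248 191.796691   130.86656565] v [ 0.03368141 -0.41753336  0.90803714]
```

Run:
```python
from ik import *
s=bot.get_state()
R=pose(43.8,0); b=np.array([.6,19,-69]); t=np.array([475.5,282,85])-R@b
print("TCP",t, ik(t,R,s["qpos"]), "down", ik(t-[0,0,64],R,s["qpos"])[0])
plan(t,R,14)
```

```text
TCP [474.9        316.04443466 147.95217604] (array([ 0.00282919,  0.01084985,  1.99391242,  0.85543827,  1.27355897,
       -0.32102594]), np.float64(6.7994878341323794e-12)) down [ 0.00282919  0.13045905  2.01007776  0.89242852  1.18632313 -0.43147298]
dist 130.88674914949507 ang 24.258828740410827
[[0.0005,0.0093,-0.0007,-0.0302,-0.002,-0.001],[0.0005,0.0093,-0.0005,-0.0302,-0.002,-0.001],[0.0005,0.0093,-0.0002,-0.0302,-0.002,-0.001],[0.0004,0.0093,0.0001,-0.0302,-0.002,-0.001],[0.0004,0.0093,0.0004,-0.0302,-0.002,-0.001],[0.0004,0.0093,0.0007,-0.0302,-0.002,-0.001],[0.0004,0.0093,0.0009,-0.0302,-0.002,-0.001],[0.0004,0.0093,0.0012,-0.0302,-0.002,-0.001],[0.0004,0.0092,0.0015,-0.0302,-0.002,-0.001],[0.0004,0.0092,0.0018,-0.0302,-0.002,-0.001],[0.0004,0.0091,0.0021,-0.0302,-0.002,-0.001],[0.0004,0.009,0.0023,-0.0302,-0.002,-0.001],[0.0004,0.009,0.0026,-0.0302,-0.002,-0.001],[0.0004,0.0089,0.0029,-0.0302,-0.002,-0.001]]
```

play_rows:
  commands:
    - [0.0005,0.0093,-0.0007,-0.0302,-0.002,-0.001]
    - [0.0005,0.0093,-0.0005,-0.0302,-0.002,-0.001]
    - [0.0005,0.0093,-0.0002,-0.0302,-0.002,-0.001]
    - [0.0004,0.0093,0.0001,-0.0302,-0.002,-0.001]
    - [0.0004,0.0093,0.0004,-0.0302,-0.002,-0.001]
    - [0.0004,0.0093,0.0007,-0.0302,-0.002,-0.001]
    - [0.0004,0.0093,0.0009,-0.0302,-0.002,-0.001]
    - [0.0004,0.0093,0.0012,-0.0302,-0.002,-0.001]
    - [0.0004,0.0092,0.0015,-0.0302,-0.002,-0.001]
    - [0.0004,0.0092,0.0018,-0.0302,-0.002,-0.001]
    - [0.0004,0.0091,0.0021,-0.0302,-0.002,-0.001]
    - [0.0004,0.009,0.0023,-0.0302,-0.002,-0.001]
    - [0.0004,0.009,0.0026,-0.0302,-0.002,-0.001]
    - [0,0,0,0,0,0]
  claw: 255
  squeeze: 110

```text
time_s: 20.15
tool_pos: [473.1, 311.5, 148.9]
tool_rot: [[1.0, -0.002, 0.003], [-0.001, 0.733, 0.68], [-0.003, -0.68, 0.733]]
wrist_force: [0.0, -0.1, -2.0]
opening: 0.681
```

Run:
```python
from jf import *
s=st()
ims={}
for c in("scene","top","wrist"):
    f=bot.grab_frame(c); im=f["pixels"][:,:,::-1].copy(); cv2.imwrite(f"pics/q_{c}.png",im); ims[c]=im
p=[.6,19,-69,np.radians(43.8),0]; B=s["tool_pos"]+s["tool_rot"]@np.array(p[:3]); v=s["tool_rot"]@ax(p[3],0); print(B,v)
overlay(ims["scene"],"scene",B,v,(370,110,130,130),5,"pics/q1.png")
overlay(ims["top"],"top",B,v,(90,200,120,110),5,"pics/q2.png")
```

```text
t 20.15 q [-0.015 -0.006  2.014  0.868  1.291 -0.336] p [473.102 311.492 148.939] F [ 0.035 -0.067 -2.024] open 0.681
[[ 1.    -0.002  0.003]
 [-0.001  0.733  0.68 ]
 [-0.003 -0.68   0.733]]
[473.47  278.502  85.426] [ 0.003 -0.017  1.   ]
```

View pics/q1.png

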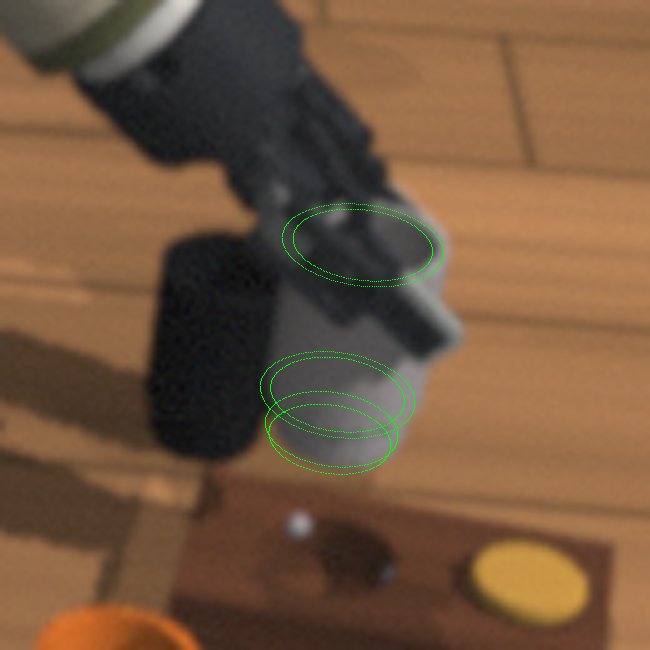

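View pics/q2.png

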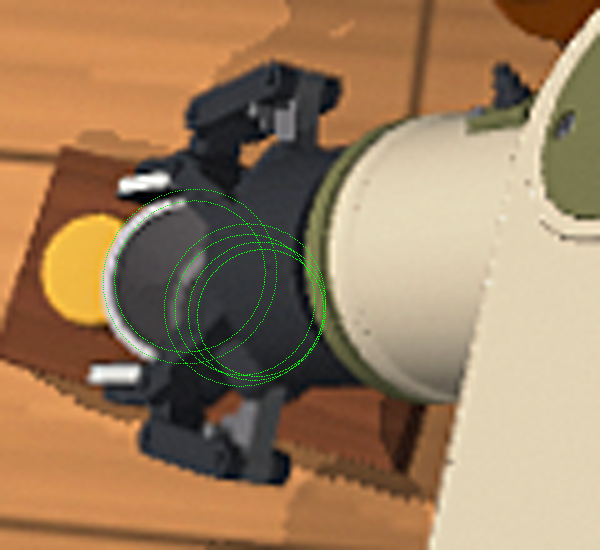

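View pics/q_wrist.png

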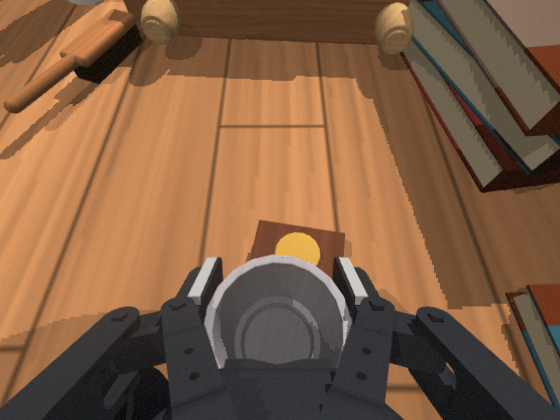

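Run:
```python
from jf import *
z=np.array([0,0,1.])
overlay("pics/a_scene.png","scene",[472.5,-44,0],z,(250,165,60,65),6,"pics/r1.png")
overlay("pics/a_top.png","top",[472.5,-44,0],z,(285,250,60,55),6,"pics/r2.png")
def rec(img,cam,c,crop,k,out):
    im=cv2.imread(img);x,y,w,h=crop; im=cv2.resize(im[y:y+h,x:x+w],None,fx=k,fy=k,interpolation=cv2.INTER_CUBIC)
    a=np.linspace(0,2*np.pi,200)
    for q in proj(cam,np.c_[c[0]+28*np.cos(a),c[1]+28*np.sin(a),np.full(200,30.)]): cv2.circle(im,tuple(int(round(t)) for t in (q-[x,y]+.5)*k),0,(0,255,0),-1)
    cv2.imwrite(out,im)
rec("pics/a_scene.png","scene",(477,283),(405,200,70,40),6,"pics/r3.png")
rec("pics/a_top.png","top",(477,283),(115,235,65,60),6,"pics/r4.png")
L=[cv2.imread(f"pics/r{i}.png") for i in (1,2,3,4)]
H=np.zeros((800,800,3),np.uint8)
def put(i,x,y): a=L[i];h=min(a.shape[0],800-y);w=min(a.shape[1],800-x);H[y:y+h,x:x+w]=a[:h,:w]
put(0,0,0);put(1,400,0);put(2,0,400);put(3,425,400)
cv2.imwrite("pics/r.png",H[:770])
```

```text
(no output)
```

View pics/r.png

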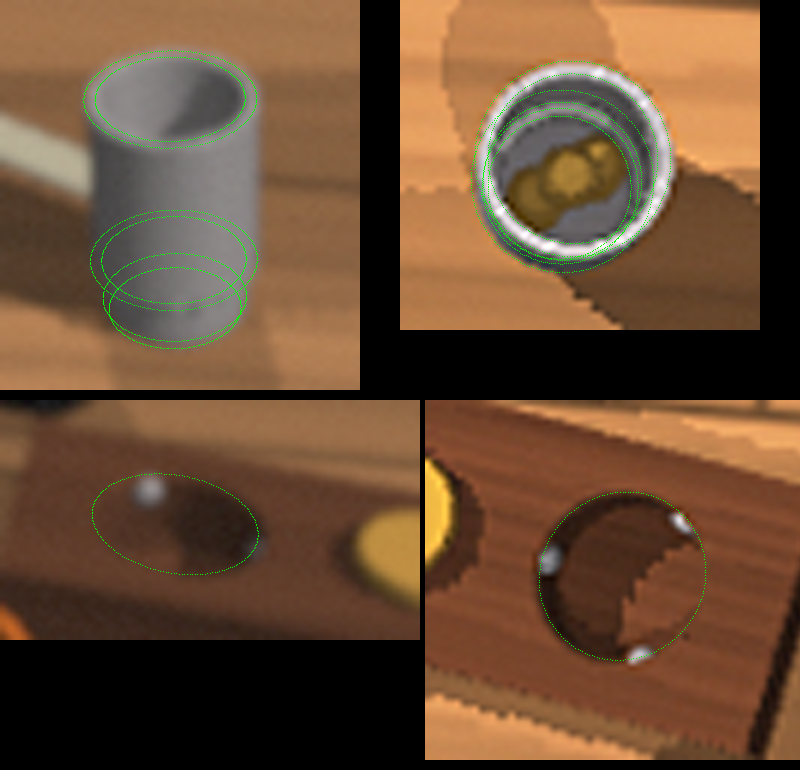

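Run:
```python
from jf import *
s=bot.get_state()
p=[.6,19,-69,np.radians(43.8),0]; B=s["tool_pos"]+s["tool_rot"]@np.array(p[:3]); v=s["tool_rot"]@ax(p[3],0)
for i,dB in enumerate([(0,0,0),(0,0,3)]):
    overlay("pics/q_scene.png","scene",B+np.array(dB),v,(415,145,55,65),7,f"pics/s{i}.png")
overlay("pics/q_top.png","top",B,v,(100,230,50,50),7,"pics/s2.png")
a=[cv2.imread(f"pics/s{i}.png") for i in range(2)]
cv2.imwrite("pics/s.png",np.hstack(a))
```

```text
(no output)
```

View pics/s.png

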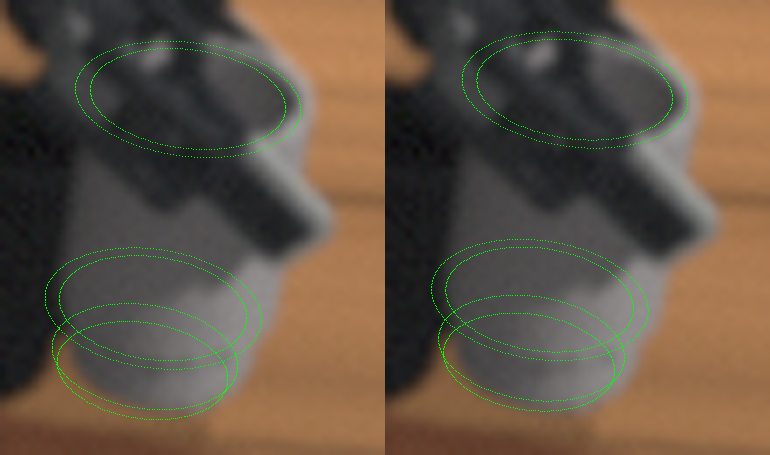

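View pics/s2.png

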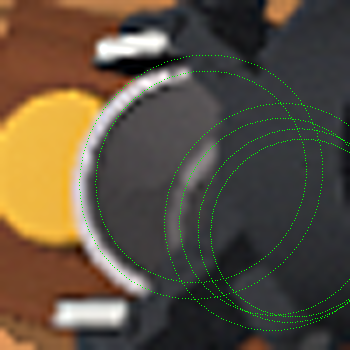

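Run:
```python
import cv2
im=cv2.imread("pics/q_wrist.png")[240:380,190:370]; cv2.imwrite("pics/q_zoom.png",cv2.resize(im,None,fx=4.4,fy=4.2,interpolation=cv2.INTER_CUBIC))
im=cv2.imread("pics/q_scene.png")[145:210,410:470]; cv2.imwrite("pics/q_zoom2.png",cv2.resize(im,None,fx=9,fy=9,interpolation=cv2.INTER_CUBIC))
```

```text
(no output)
```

View pics/q_zoom.png

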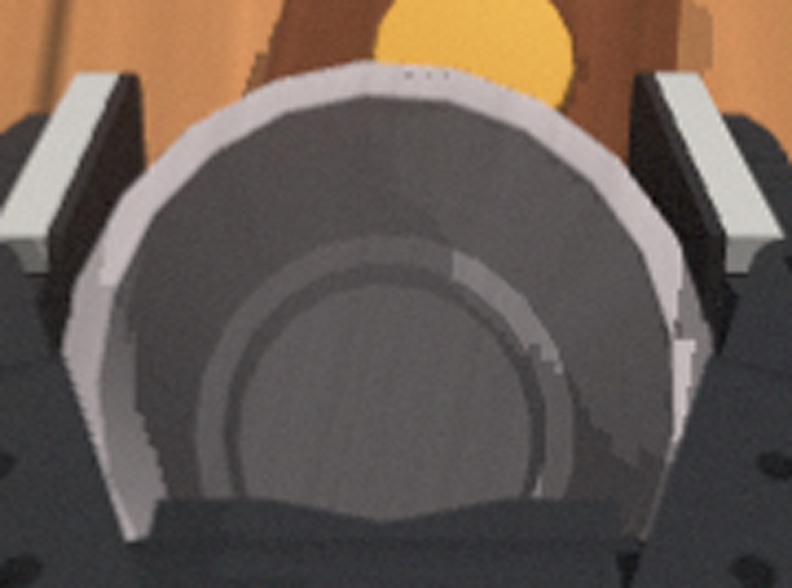

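View pics/q_zoom2.png

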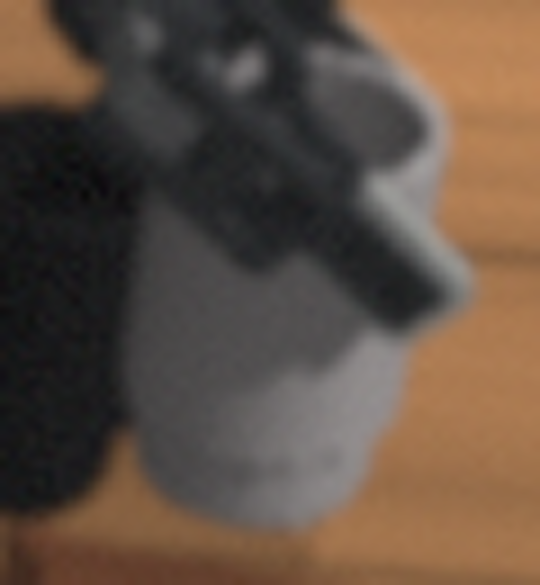

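Run:
```python
from jf import *
s=bot.get_state()
sc=np.array([[448,115],[405,370],[360,480],[330,515],[270,528],[210,515],[160,490],[143,450],[125,350],[138,230]])/9+[409.5,144.5]
tp=np.array([[90,130],[112,95],[140,77],[175,66],[74,190],[80,225],[100,262],[125,285],[145,294]])/7+[99.5,229.5]
S=lambda L:np.array(L,float)/[4.4,4.2]+[190,240]-[.4,.4]
wr=[((30,92),S([[375,60],[275,78],[180,145],[105,215],[70,310],[470,72],[570,118],[640,180],[690,260],[715,340]])),
((26,26),S([[385,235],[300,258],[240,305],[200,385],[460,253],[530,300],[568,375]])),
((22,6),S([[385,285],[290,325],[240,430],[530,430],[480,320]]))]
p0=[0,19,-69,.76,0]
print("all");joint([("scene",sc),("top",tp)],wr,s,p0)
print("wrist");joint([],wr,s,p0)
print("sc");joint([("scene",sc)],[],s,p0)
print("top+sc");joint([("top",tp),("scene",sc)],[],s,p0)
```

```text
all
[ 6.8700e-01  1.9058e+01 -6.6247e+01  7.8500e-01 -3.0000e-03] g 44.95570412218753 rms 1.519747495937411 
 [-3.4 -2.  -0.8 -0.6  0.7  2.3  2.7  4.1  2.4  2.1  0.7  0.2  1.2  2.2
 -0.5 -0.8 -1.2 -1.5 -1.2  0.6  0.6  2.5  0.8  2.   0.6  0.3  0.2  0.3
  0.5  1.6  1.8  1.2  0.7  1.7  0.5  0.4  1.5  1.6  0.6  0.4  0.9 -0.1
  0.5] 
B [473.66898136 279.27461596  87.05951653] v [ 0.00132235 -0.0377868   0.99928495]
wrist
[ 7.9500e-01  1.9047e+01 -6.8327e+01  7.6700e-01  4.0000e-03] g 43.93719738482783 rms 0.3750954225288053 
 [0.2 0.5 1.  0.8 0.2 0.2 0.2 0.1 0.1 0.1 0.  0.3 0.1 0.  0.4 0.4 0.1 0.2
 0.2 0.3 0.4 0.3 0.1 0.5] 
B [473.76811819 277.85351136  85.54046394] v [ 0.00805237 -0.02003167  0.99976692]
sc
[  0.     19.784 -63.02    0.786  -0.   ] g 45.061101864964826 rms 0.4768531939741254 
 [-0.3  0.5  0.7 -0.5 -0.6  0.2 -0.1  1.1 -0.1 -0.4 -0.   0. ] 
B [472.99521678 282.0004084   88.93761687] v [ 0.0038459  -0.03963019  0.99920701]
top+sc
[ 0.0000e+00  2.0923e+01 -6.2775e+01  8.2500e-01 -1.3000e-02] g 47.25494775969615 rms 0.8369947874962818 
 [ 1.   0.   0.5  1.1  0.6  0.6  0.4  0.2  0.5 -2.7  0.3  1.2 -0.2 -0.4
  0.5  0.   0.9  0.   0.9 -0.4  0. ] 
B [472.99474951 283.00314747  88.3438106 ] v [-0.00928957 -0.0778183   0.99692428]
```

play_rows:
  commands:
    - [0.0007,0.006,-0.0053,-0.006,0,0]
    - [0.0007,0.006,-0.0053,-0.006,0,0]
    - [0.0007,0.006,-0.0053,-0.006,0,0]
    - [0.0007,0.006,-0.0053,-0.006,0,0]
    - [0.0007,0.006,-0.0053,-0.006,0,0]
    - [0,0,0,0,0,0]

```text
time_s: 20.9
tool_pos: [476.7, 312.0, 103.6]
tool_rot: [[1.0, -0.001, 0.009], [-0.005, 0.712, 0.702], [-0.007, -0.702, 0.712]]
wrist_force: [-0.3, -0.8, -2.2]
opening: 0.678
```

Run:
```python
from jf import *
s=st()
ims={}
for c in("scene","top","wrist"):
    f=bot.grab_frame(c); im=f["pixels"][:,:,::-1].copy(); cv2.imwrite(f"pics/t_{c}.png",im); ims[c]=im
for i,(p) in enumerate(([.7,19,-68.3,.767,0],[0,19.8,-63,.786,0])):
    B=s["tool_pos"]+s["tool_rot"]@np.array(p[:3]); v=s["tool_rot"]@ax(p[3],0); print(B,v)
    overlay(ims["scene"],"scene",B,v,(405,150,80,90),6,f"pics/t{i}.png")
a=[cv2.imread(f"pics/t{i}.png")[:,:390] for i in range(2)]
cv2.imwrite("pics/t.png",np.hstack(a))
```

```text
t 20.9 q [ 0.002  0.071  2.015  0.862  1.217 -0.373] p [476.726 312.039 103.578] F [-0.25  -0.786 -2.179] open 0.678
[[ 1.    -0.001  0.009]
 [-0.005  0.712  0.702]
 [-0.007 -0.702  0.712]]
[476.803 277.588  41.615] [0.007 0.012 1.   ]
[476.148 281.883  44.83 ] [ 0.007 -0.007  1.   ]
```

View pics/t.png

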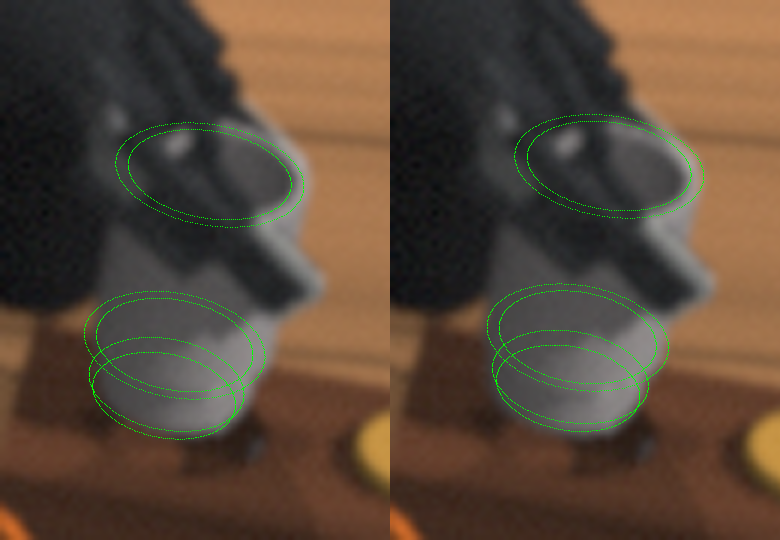

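play_rows:
  commands:
    - [0.0002,0.0036,-0.0028,0,0,0]
    - [0.0002,0.0036,-0.0028,0,0,0]
    - [0,0.0036,-0.0028,0,0,0]
    - [0,0.0036,-0.0028,0,0,0]
    - [0,0,0,0,0,0]

```text
time_s: 21.55
tool_pos: [478.7, 315.0, 87.2]
tool_rot: [[1.0, 0.002, 0.006], [-0.005, 0.713, 0.701], [-0.003, -0.701, 0.713]]
wrist_force: [-2.8, 0.7, -2.0]
opening: 0.679
```

Run:
```python
from jf import *
s=st()
ims={}
for c in("scene","top","wrist"):
    f=bot.grab_frame(c); im=f["pixels"][:,:,::-1].copy(); cv2.imwrite(f"pics/u_{c}.png",im); ims[c]=im
for i,(p) in enumerate(([.7,19,-68.3,.767,0],[0,19.8,-63,.786,0])):
    B=s["tool_pos"]+s["tool_rot"]@np.array(p[:3]); v=s["tool_rot"]@ax(p[3],0); print(B,v)
im=cv2.resize(ims["scene"][150:250,400:500],None,fx=6,fy=6,interpolation=cv2.INTER_CUBIC)
a=np.linspace(0,2*np.pi,200)
for q in proj("scene",np.c_[477+28*np.cos(a),283+28*np.sin(a),np.full(200,30.)]): cv2.circle(im,tuple(int(round(t)) for t in (q-[400,150]+.5)*6),0,(0,255,0),-1)
cv2.imwrite("pics/u.png",im)
```

```text
t 21.55 q [ 0.008  0.107  2.015  0.876  1.189 -0.403] p [478.729 314.96   87.181] F [-2.829  0.713 -1.962] open 0.679
[[ 1.     0.002  0.006]
 [-0.005  0.713  0.701]
 [-0.003 -0.701  0.713]]
[479.081 280.618  25.158] [0.003 0.01  1.   ]
[478.412 284.908  28.378] [ 0.003 -0.009  1.   ]
```

View pics/u.png

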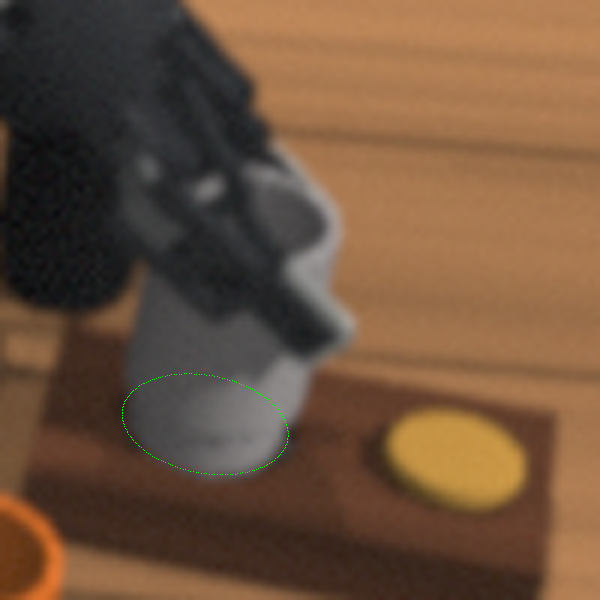

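play_rows:
  commands:
    - [-0.0015,-0.0005,0.0005,0,0,0]
    - [-0.0015,0,0,0,0,0]
    - [0,0,0,0,0,0]

```text
time_s: 22.0
tool_pos: [476.4, 314.6, 88.6]
tool_rot: [[1.0, 0.003, 0.005], [-0.006, 0.712, 0.702], [-0.001, -0.702, 0.712]]
wrist_force: [-0.6, 0.2, -1.7]
opening: 0.682
```

play_rows:
  commands:
    - [0,0.0014,-0.0014,0,0,0]
    - [0,0.0014,-0.0014,0,0,0]
    - [0,0.0014,-0.0014,0,0,0]
    - [0,0,0,0,0,0]

```text
time_s: 22.4
tool_pos: [478.0, 315.1, 84.5]
tool_rot: [[1.0, 0.006, 0.003], [-0.006, 0.714, 0.7], [0.003, -0.7, 0.714]]
wrist_force: [-0.3, 0.5, -0.9]
opening: 0.679
```

Run:
```python
from jf import *
s=st()
f=bot.grab_frame("scene"); im=f["pixels"][:,:,::-1].copy(); cv2.imwrite("pics/v_scene.png",im)
f=bot.grab_frame("wrist"); im2=f["pixels"][:,:,::-1].copy(); cv2.imwrite("pics/v_wrist.png",im2)
im=cv2.resize(im[150:250,400:500],None,fx=6,fy=6,interpolation=cv2.INTER_CUBIC)
a=np.linspace(0,2*np.pi,200)
for q in proj("scene",np.c_[477+28*np.cos(a),283+28*np.sin(a),np.full(200,30.)]): cv2.circle(im,tuple(int(round(t)) for t in (q-[400,150]+.5)*6),0,(0,255,0),-1)
cv2.imwrite("pics/v.png",im)
```

```text
t 22.4 q [ 0.007  0.106  2.022  0.882  1.181 -0.413] p [478.032 315.15   84.535] F [-0.306  0.473 -0.854] open 0.679
[[ 1.     0.006  0.003]
 [-0.006  0.714  0.7  ]
 [ 0.003 -0.7    0.714]]
```

View pics/v.png

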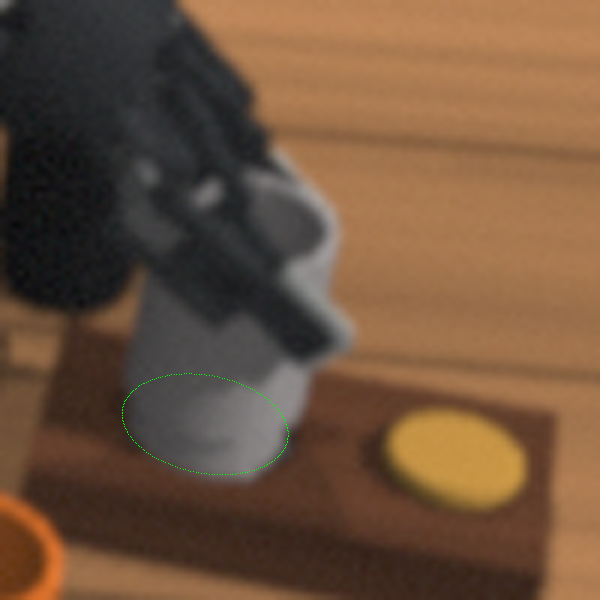

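View pics/v_wrist.png

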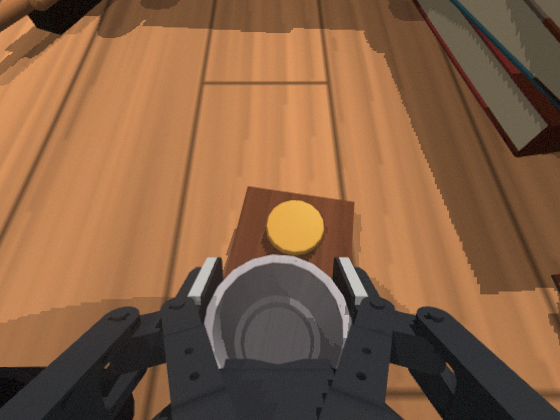

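play_rows:
  commands:
    - [0,0.0014,-0.0014,0,0,0]
    - [0,0.0014,-0.0014,0,0,0]
    - [0,0,0,0,0,0]

```text
time_s: 22.8
tool_pos: [478.3, 315.8, 81.4]
tool_rot: [[1.0, 0.006, 0.002], [-0.006, 0.715, 0.699], [0.003, -0.699, 0.715]]
wrist_force: [-0.1, 0.5, -0.9]
opening: 0.682
```

Run:
```python
from jf import *
s=st()
f=bot.grab_frame("scene"); im=f["pixels"][:,:,::-1].copy(); cv2.imwrite("pics/w_scene.png",im)
f=bot.grab_frame("top"); im2=f["pixels"][:,:,::-1].copy(); cv2.imwrite("pics/w_top.png",im2)
a=np.linspace(0,2*np.pi,200)
o=[]
for c,im,(x,y) in (("scene",im,(410,160)),("top",im2,(95,220))):
    im=cv2.resize(im[y:y+80,x:x+80],None,fx=5,fy=5,interpolation=cv2.INTER_CUBIC)
    for r,z,co in((28,30,(0,255,0)),(30,103,(255,255,0))):
        for q in proj(c,np.c_[477+r*np.cos(a),283+r*np.sin(a),np.full(200,z*1.)]): cv2.circle(im,tuple(int(round(t)) for t in (q-[x,y]+.5)*5),0,co,-1)
    o.append(im)
cv2.imwrite("pics/w.png",np.hstack(o))
```

```text
t 22.8 q [ 0.008  0.114  2.022  0.886  1.176 -0.42 ] p [478.304 315.821  81.369] F [-0.101  0.51  -0.928] open 0.682
[[ 1.     0.006  0.002]
 [-0.006  0.715  0.699]
 [ 0.003 -0.699  0.715]]
```

View pics/w.png

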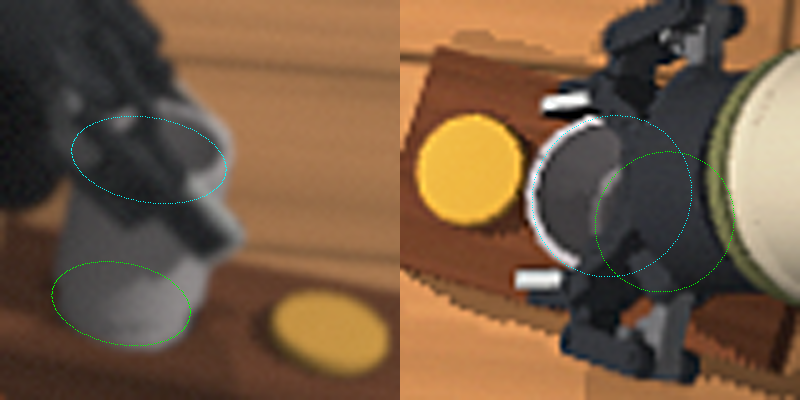

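play_rows:
  commands:
    - [0,-0.001,-0.001,0,0,0]
    - [0,0.0014,-0.0014,0,0,0]
    - [0,0.0014,-0.0014,0,0,0]
    - [0,0,0,0,0,0]

```text
time_s: 23.3
tool_pos: [478.7, 315.6, 79.8]
tool_rot: [[1.0, 0.006, 0.001], [-0.005, 0.718, 0.696], [0.004, -0.696, 0.718]]
wrist_force: [0.3, 1.0, -3.1]
opening: 0.681
```

play_rows:
  commands:
    - [0,0.0014,-0.0014,0,0,0]
    - [0,0.0014,-0.0014,0,0,0]
    - [0,0,0,0,0,0]

```text
time_s: 23.6
tool_pos: [479.0, 316.1, 77.1]
tool_rot: [[1.0, 0.006, -0.0], [-0.004, 0.719, 0.695], [0.004, -0.695, 0.719]]
wrist_force: [0.2, 0.3, -2.0]
opening: 0.681
```

Run:
```python
from jf import *
s=st()
o=[]
for c,(x,y,w) in (("scene",(410,160,80)),("top",(95,220,80)),("wrist",(190,240,180))):
    f=bot.grab_frame(c); im=f["pixels"][:,:,::-1].copy(); cv2.imwrite(f"pics/x_{c}.png",im)
    o.append(cv2.resize(im[y:y+w,x:x+w],(400,400),interpolation=cv2.INTER_CUBIC))
cv2.imwrite("pics/x.png",np.hstack([o[0],o[2]]))
```

```text
t 23.6 q [ 0.005  0.128  2.02   0.895  1.173 -0.436] p [478.985 316.102  77.102] F [ 0.157  0.345 -1.958] open 0.681
[[ 1.     0.006 -0.   ]
 [-0.004  0.719  0.695]
 [ 0.004 -0.695  0.719]]
```

View pics/x.png

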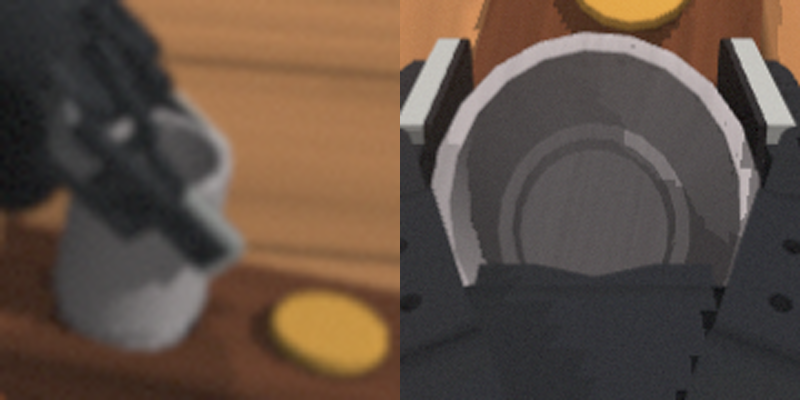

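play_rows:
  commands:
    - [-0.0005,0.0014,-0.0014,0,0,0]
    - [-0.0005,0.0014,-0.0014,0,0,0]
    - [0,0,0,0,0,0]

```text
time_s: 24.05
tool_pos: [478.6, 316.4, 74.0]
tool_rot: [[1.0, 0.007, -0.001], [-0.004, 0.72, 0.694], [0.006, -0.694, 0.72]]
wrist_force: [0.3, 0.7, -3.0]
opening: 0.682
```

play_rows:
  commands:
    - [0,0.0014,-0.0014,0,0,0]
    - [0,0.0014,-0.0014,0,0,0]
    - [0,0,0,0,0,0]

```text
time_s: 24.35
tool_pos: [478.9, 316.6, 70.7]
tool_rot: [[1.0, 0.007, -0.002], [-0.004, 0.721, 0.693], [0.006, -0.693, 0.721]]
wrist_force: [0.2, 0.7, -2.6]
opening: 0.681
```

Run:
```python
from jf import *
s=st()
o=[]
for c,(x,y,w) in (("scene",(410,160,80)),("top",(95,220,80)),("wrist",(190,240,180))):
    f=bot.grab_frame(c); im=f["pixels"][:,:,::-1].copy(); cv2.imwrite(f"pics/y_{c}.png",im)
    o.append(cv2.resize(im[y:y+w,x:x+w],(400,400),interpolation=cv2.INTER_CUBIC))
cv2.imwrite("pics/y.png",np.hstack([o[0],o[2]]))
```

```text
t 24.35 q [ 0.005  0.141  2.022  0.902  1.164 -0.451] p [478.852 316.606  70.663] F [ 0.237  0.71  -2.558] open 0.681
[[ 1.     0.007 -0.002]
 [-0.004  0.721  0.693]
 [ 0.006 -0.693  0.721]]
```

View pics/y.png

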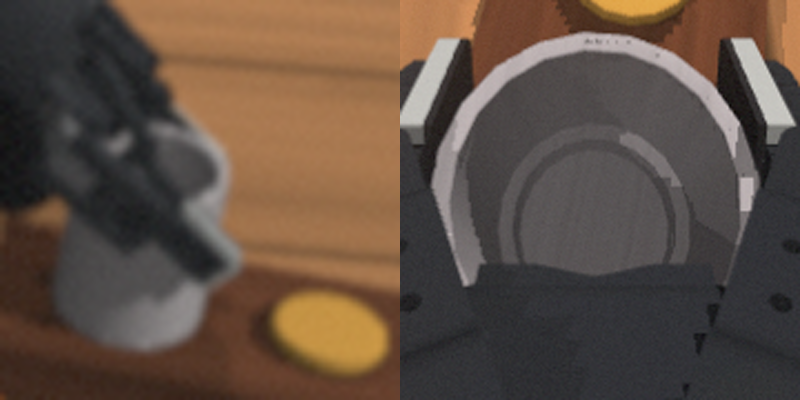

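View pics/y_scene.png

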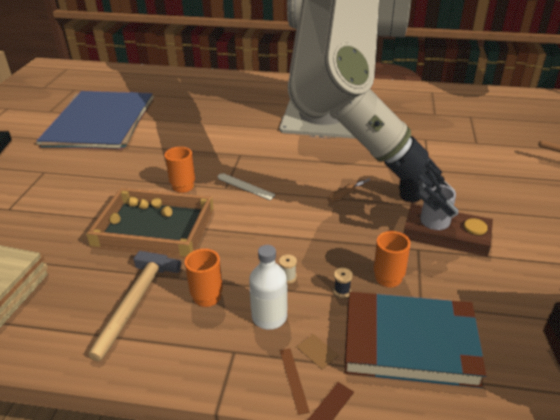

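play_rows:
  commands:
    - [-0.0003,0.0014,-0.0014,0,0,0]
    - [0,0.0014,-0.0014,0,0,0]
    - [0,0,0,0,0,0]

```text
time_s: 24.8
tool_pos: [478.9, 317.2, 69.7]
tool_rot: [[1.0, 0.006, -0.003], [-0.002, 0.723, 0.69], [0.006, -0.69, 0.723]]
wrist_force: [-0.9, -1.4, -5.0]
opening: 0.682
```

play_rows:
  commands:
    - [0,0.0014,-0.0014,0,0,0]
    - [0,0.0014,-0.0014,0,0,0]
    - [0,0,0,0,0,0]

```text
time_s: 25.1
tool_pos: [478.9, 317.5, 69.8]
tool_rot: [[1.0, 0.004, -0.005], [0.001, 0.727, 0.687], [0.006, -0.687, 0.727]]
wrist_force: [-1.3, -2.1, -4.9]
opening: 0.68
```

Run:
```python
from jf import *
s=st(); print(s["moment"],s["joint_efforts"])
o=[]
for c,(x,y,w) in (("scene",(410,160,80)),("top",(95,220,80)),("wrist",(190,240,180))):
    f=bot.grab_frame(c); im=f["pixels"][:,:,::-1].copy(); cv2.imwrite(f"pics/z_{c}.png",im)
    o.append(cv2.resize(im[y:y+w,x:x+w],(400,400),interpolation=cv2.INTER_CUBIC))
cv2.imwrite("pics/z.png",np.hstack([o[0],o[2]]))
```

```text
t 25.1 q [ 0.003  0.15   2.019  0.91   1.169 -0.465] p [478.887 317.505  69.847] F [-1.302 -2.141 -4.886] open 0.68
[[ 1.     0.004 -0.005]
 [ 0.001  0.727  0.687]
 [ 0.006 -0.687  0.727]]
[-1.048  0.173 -0.   ] [  0.562 -48.9   -41.301   5.856   2.795  -0.206]
```

View pics/z.png

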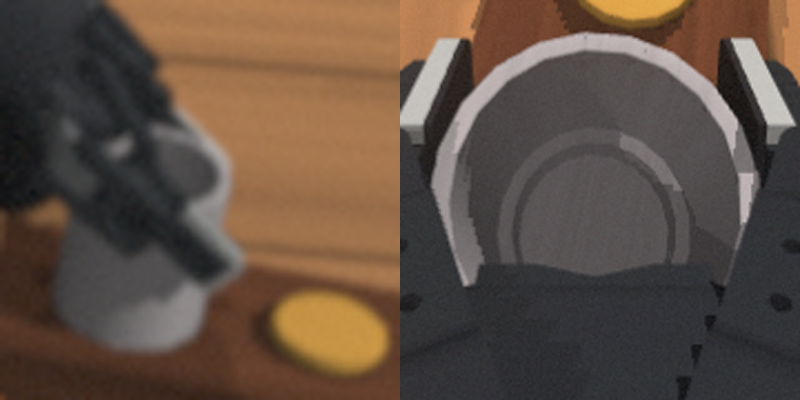

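View pics/z_top.png

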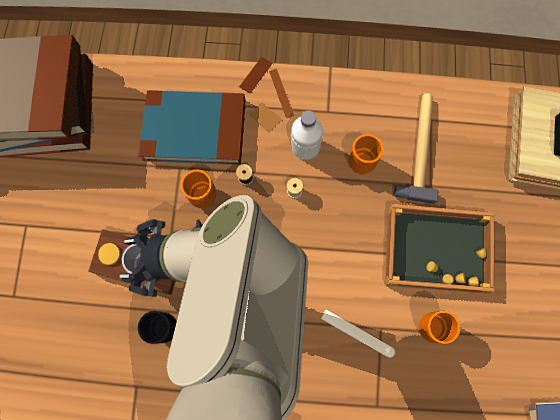

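Run:
```python
from jf import *
z=np.array([0,0,1.])
k=0
L=[]
for B in ([477,285,8],[477,285,13],[477,285,21]):
    overlay("pics/z_scene.png","scene",B,z,(415,165,45,75),6,"pics/tmp.png"); L.append(cv2.imread("pics/tmp.png"))
cv2.imwrite("pics/aa.png",np.hstack(L))
L=[]
for B in ([477,285,8],[477,285,21]):
    overlay("pics/z_top.png","top",B,z,(105,225,60,60),6,"pics/tmp.png"); L.append(cv2.imread("pics/tmp.png"))
cv2.imwrite("pics/ab.png",np.hstack(L))
```

```text
(no output)
```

View pics/aa.png

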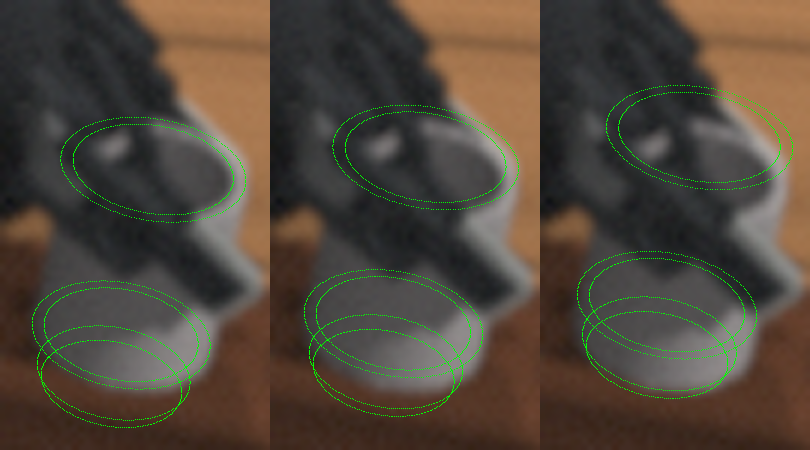

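View pics/ab.png

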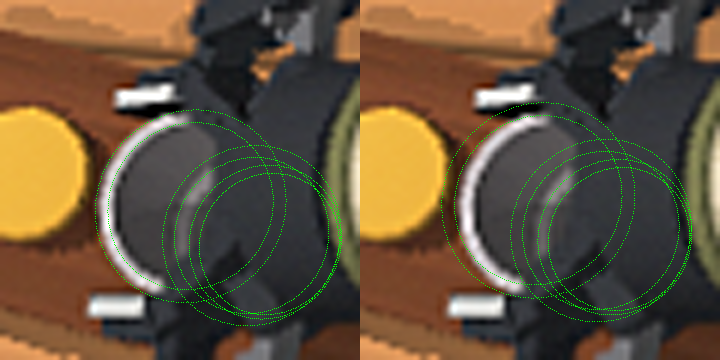

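play_rows:
  commands:
    - [0,0,0,0,0,0]
    - [0,0,0,0,0,0]
    - [0,0,0,0,0,0]
    - [0,0,0,0,0,0]
    - [0,0,0,0,0,0]
    - [0,0,0,0,0,0]
    - [0,0,0,0,0,0]
  claw: 0
  squeeze: 60

```text
time_s: 25.95
tool_pos: [479.3, 317.6, 69.2]
tool_rot: [[1.0, 0.005, -0.005], [-0.0, 0.726, 0.687], [0.007, -0.687, 0.726]]
wrist_force: [-0.3, 0.2, 0.5]
opening: 0.999
```

play_rows:
  commands:
    - [0,-0.01,0,0,0,0]
    - [0,-0.015,0,0,0,0]
    - [0,-0.02,0,0,0,0]
    - [0,-0.02,0,0,0,0]
    - [0,-0.02,0,0,0,0]
    - [0,-0.02,0,0,0,0]
    - [0,-0.02,0,0,0,0]
    - [0,0,0,0,0,0]

```text
time_s: 26.75
tool_pos: [479.0, 218.1, 163.5]
tool_rot: [[1.0, 0.007, -0.006], [-0.001, 0.724, 0.689], [0.01, -0.689, 0.724]]
wrist_force: [-0.0, 0.2, -0.5]
opening: 0.996
```

Run:
```python
from jf import *
s=st()
z=np.array([0,0,1.]); ims={}
for c in("scene","top","wrist"):
    f=bot.grab_frame(c); ims[c]=f["pixels"][:,:,::-1].copy(); cv2.imwrite(f"pics/ac_{c}.png",ims[c])
    if c=="wrist": cam=wristcam(s,f)
L=[]
for c,crop,k in (("scene",(410,160,60,80),5),("top",(105,225,70,80),5)):
    overlay(ims[c],c,[477,284,8],z,crop,k,"pics/tmp.png"); L.append(cv2.imread("pics/tmp.png"))
cv2.imwrite("pics/ad.png",np.hstack(L))
overlay(ims["wrist"],cam,[477,284,8],z,(130,150,300,200),2.6,"pics/ae.png")
```

```text
t 26.75 q [-0.204 -0.027  1.998  0.801  1.431 -0.433] p [478.978 218.1   163.543] F [-0.019  0.182 -0.48 ] open 0.996
[[ 1.     0.007 -0.006]
 [-0.001  0.724  0.689]
 [ 0.01  -0.689  0.724]]
```

View pics/ad.png

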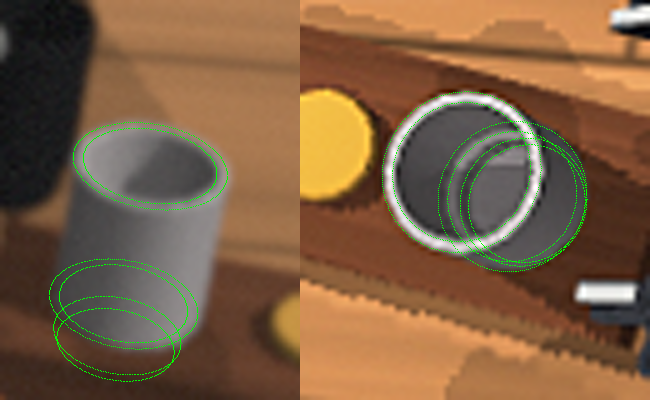

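View pics/ae.png

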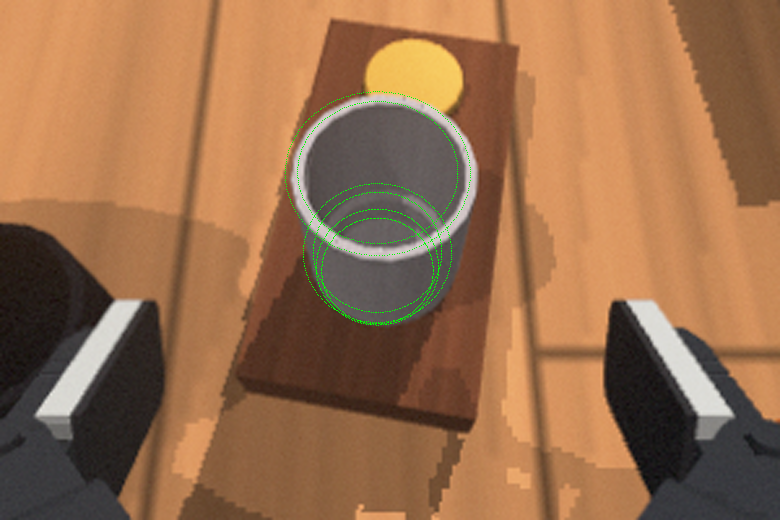

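Run:
```python
from ik import *
s=bot.get_state()
R=pose(90,0); t=np.array([478.5,284.5,150])
print(ik(t,R,s["qpos"]), ik(t-[0,0,45],R,s["qpos"])[0])
plan(t,R,12)
```

```text
(array([4.44444103e-01, 7.30088728e-02, 1.70082288e+00, 5.63734225e-17,
       1.36776090e+00, 4.44444103e-01]), np.float64(2.0019955113268457e-15)) [4.44444103e-01 1.19013465e-01 1.73859070e+00 5.70180715e-17
 1.28398848e+00 4.44444103e-01]
dist 65.29649924441573 ang 46.467357177844725
[[0.0001,0.0045,0.003,-0.0676,0.0002,0.0004],[0.0001,0.0043,0.0033,-0.0676,0.0002,0.0004],[0.0001,0.0041,0.0036,-0.0676,0.0002,0.0004],[0.0001,0.0038,0.0039,-0.0676,0.0002,0.0004],[0.0001,0.0035,0.0041,-0.0676,0.0002,0.0004],[0.0001,0.0032,0.0044,-0.0676,0.0002,0.0004],[0.0001,0.0029,0.0046,-0.0676,0.0002,0.0004],[0.0001,0.0026,0.0048,-0.0676,0.0002,0.0004],[0.0001,0.0023,0.0049,-0.0676,0.0002,0.0004],[0.0001,0.002,0.0051,-0.0676,0.0002,0.0004],[0.0001,0.0016,0.0052,-0.0676,0.0002,0.0004],[0.0001,0.0013,0.0053,-0.0676,0.0002,0.0004]]
```

play_rows:
  commands:
    - [0.0001,0.0045,0.003,-0.0676,0,0]
    - [0.0001,0.0043,0.0033,-0.0676,0,0]
    - [0.0001,0.0041,0.0036,-0.0676,0,0]
    - [0.0001,0.0038,0.0039,-0.0676,0,0]
    - [0.0001,0.0035,0.0041,-0.0676,0,0]
    - [0.0001,0.0032,0.0044,-0.0676,0,0]
    - [0.0001,0.0029,0.0046,-0.0676,0,0]
    - [0.0001,0.0026,0.0048,-0.0676,0,0]
    - [0.0001,0.0023,0.0049,-0.0676,0,0]
    - [0.0001,0.002,0.0051,-0.0676,0,0]
    - [0.0001,0.0016,0.0052,-0.0676,0,0]
    - [0.0001,0.0013,0.0053,-0.0676,0,0]
    - [0,0,0,0,0,0]
  claw: 118

```text
time_s: 28.2
tool_pos: [465.8, 292.8, 134.0]
tool_rot: [[1.0, -0.014, -0.01], [0.009, -0.034, 0.999], [-0.014, -0.999, -0.034]]
wrist_force: [-0.5, 0.5, 0.5]
opening: 0.536
```

Run:
```python
from jf import *
s=st()
z=np.array([0,0,1.]); ims={}
for c in("scene","top","wrist"):
    f=bot.grab_frame(c); ims[c]=f["pixels"][:,:,::-1].copy(); cv2.imwrite(f"pics/af_{c}.png",ims[c])
R=pose(90,0); plan([478.5,284.5,s["tool_pos"][2]],R,3)
```

```text
t 28.2 q [ 0.484  0.093  1.709 -0.024  1.367  0.48 ] p [465.777 292.767 133.963] F [-0.47   0.53   0.539] open 0.536
[[ 1.    -0.014 -0.01 ]
 [ 0.009 -0.034  0.999]
 [-0.014 -0.999 -0.034]]
dist 13.60381784958086 ang 2.015150705634635
[[0.004,0.0001,-0.0021,0.0105,0.0023,-0.0046],[0.004,0.0001,-0.0021,0.0105,0.0023,-0.0046],[0.004,0.0001,-0.0021,0.0105,0.0023,-0.0046]]
```

View pics/af_wrist.png

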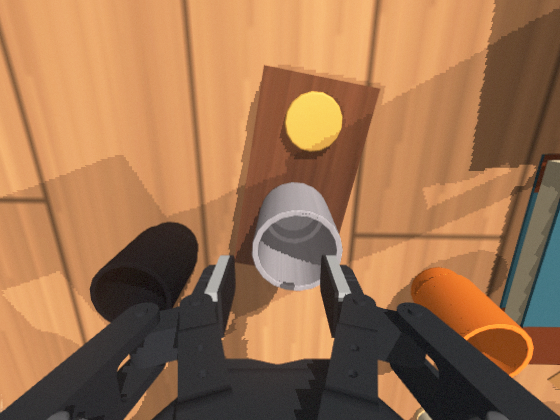

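View pics/af_scene.png

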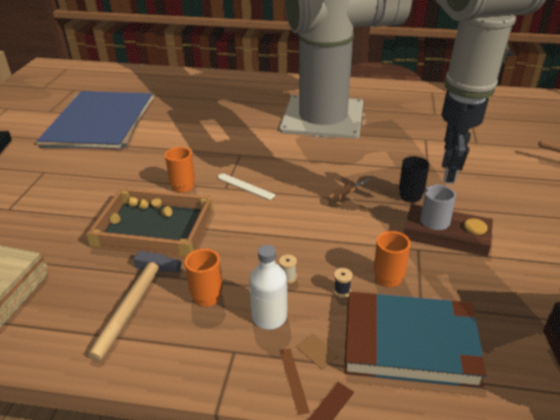

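play_rows:
  commands:
    - [0.004,0,-0.0021,0.0105,0.0023,-0.0046]
    - [0.004,0,-0.0021,0.0105,0.0023,-0.0046]
    - [0.004,0,-0.0021,0.0105,0.0023,-0.0046]
    - [0,0,0,0,0,0]

```text
time_s: 28.75
tool_pos: [479.9, 281.4, 134.1]
tool_rot: [[1.0, 0.001, 0.004], [-0.004, 0.005, 1.0], [0.001, -1.0, 0.005]]
wrist_force: [-0.2, 0.0, -0.2]
opening: 0.535
```

Run:
```python
from jf import *
s=st()
z=np.array([0,0,1.])
f=bot.grab_frame("wrist"); im=f["pixels"][:,:,::-1].copy(); cv2.imwrite("pics/ag_wrist.png",im)
overlay(im,wristcam(s,f),[479,284.5,8],z,(190,170,200,170),4,"pics/ah.png")
```

```text
t 28.75 q [0.436 0.077 1.726 0.004 1.336 0.439] p [479.906 281.391 134.107] F [-0.195  0.033 -0.247] open 0.535
[[ 1.     0.001  0.004]
 [-0.004  0.005  1.   ]
 [ 0.001 -1.     0.005]]
```

View pics/ah.png

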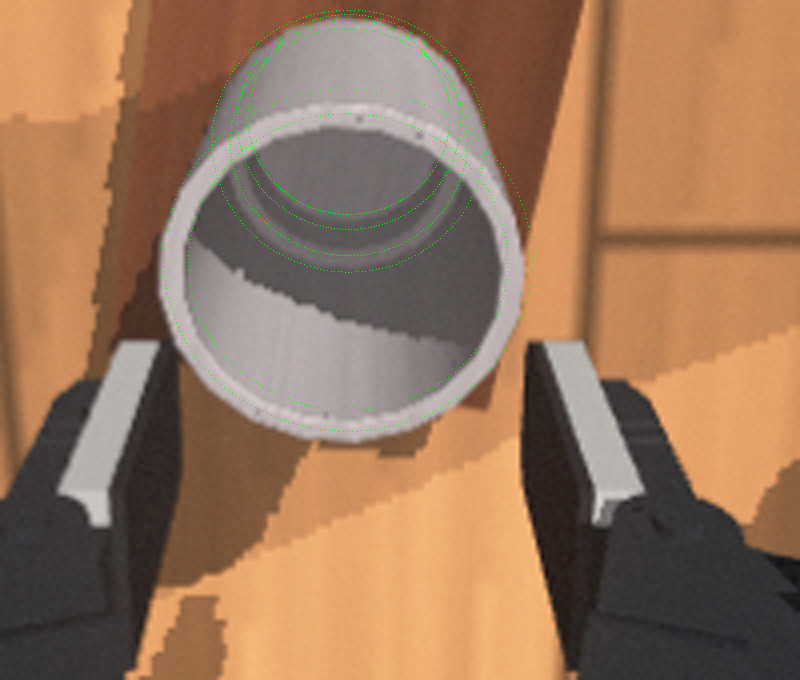

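Run:
```python
from jf import *
s=bot.get_state(); R,t=s["tool_rot"],s["tool_pos"]
im=cv2.imread("pics/ag_wrist.png")
S=lambda L:np.array(L,float)/4+[189.6,169.6]
outer=S([[160,260],[175,330],[210,385],[270,425],[342,440],[420,420],[475,385],[510,330],[524,260],[500,190],[450,135],[400,112],[342,103],[270,115],[215,155],[180,200]])
sh=S([[215,120],[250,60],[300,28],[345,18],[390,28],[440,65],[475,115]])
from scipy.spatial import cKDTree
cam=(K,Dd,(R@M[:3,:3]).T,-(R@M[:3,:3]).T@(R@M[:3,3]+t))
def f(p):
    B=np.array([p[0],p[1],p[2]]); v=np.array([p[3],p[4],0]); v[2]=np.sqrt(1-v@v)
    C=potpts(B,v,((30,92),(30,22)))
    return np.r_[cKDTree(proj(cam,C[0])).query(outer)[0],cKDTree(proj(cam,C[1])).query(sh)[0]]
for w in (0,1):
    r=least_squares(f,[479,284,8,0.01,-.01],x_scale=[1,1,1,.02,.02],diff_step=1e-4)
    print(np.round(r.x,3),np.sqrt(np.mean(r.fun**2)),np.round(r.fun,1))
# vertical fit
g=lambda q:f([q[0],q[1],q[2],0,0]); r=least_squares(g,[479,284,8],diff_step=1e-4);print("vert",r.x,np.sqrt(np.mean(r.fun**2)),np.round(r.fun,1))
```

```text
[ 4.79449e+02  2.81932e+02  5.12800e+00 -4.00000e-03 -2.00000e-03] 0.539854061393471 [0.4 0.6 0.3 0.2 0.5 0.4 0.3 0.4 0.5 0.5 0.7 0.5 0.6 0.5 0.8 0.5 0.3 0.4
 0.1 0.9 0.2 1.2 0.4]
[ 4.79449e+02  2.81932e+02  5.12800e+00 -4.00000e-03 -2.00000e-03] 0.539854061393471 [0.4 0.6 0.3 0.2 0.5 0.4 0.3 0.4 0.5 0.5 0.7 0.5 0.6 0.5 0.8 0.5 0.3 0.4
 0.1 0.9 0.2 1.2 0.4]Traceback (most recent call last):
  File "<stdin>", line 17, in <module>
    return func(*args, **kwargs)
    vector_fun = VectorFunction(
        fun_wrapped,
    ...<6 lines>...
        workers=workers
    )
    self._update_fun()
    ~~~~~~~~~~~~~~~~^^
    self.f = self.fun_wrapped(xp_copy(self.x))
             ~~~~~~~~~~~~~~~~^^^^^^^^^^^^^^^^^
    return np.atleast_1d(self.fun(x))
                         ~~~~~~~~^^^
    return self.f(x, *self.args, **self.kwargs)
           ~~~~~~^^^^^^^^^^^^^^^^^^^^^^^^^^^^^^
  File "<stdin>", line 17, in <lambda>
  File "<stdin>", line 11, in f
  File "pf.py", line 20, in potpts
    u=np.cross([0,1,0],v);u/=np.linalg.norm(u); w=np.cross(v,u); aa=np.linspace(0,2*np.pi,240)
                          ^^^^^^^^^^^^^^^^^^^^
numpy._core._exceptions._UFuncOutputCastingError: Cannot cast ufunc 'divide' output from dtype('float64') to dtype('int64') with casting rule 'same_kind'
```

play_rows:
  commands:
    - [0,0.006,0,0,0,0]
    - [0,0.006,0,0,0,0]
    - [0,0.006,0,0,0,0]
    - [0,0.006,0,0,0,0]
    - [0,0.003,0,0,0,0]
    - [0,0,0,0,0,0]

```text
time_s: 29.4
tool_pos: [479.1, 281.4, 103.9]
tool_rot: [[1.0, -0.001, 0.005], [-0.005, 0.004, 1.0], [-0.001, -1.0, 0.004]]
wrist_force: [0.1, -0.0, -0.6]
opening: 0.534
```

play_rows:
  commands:
    - [0,0.002,0,0,0,0]
    - [0,0.002,0,0,0,0]
    - [0,0.002,0,0,0,0]

```text
time_s: 29.7
tool_pos: [479.5, 281.8, 98.1]
tool_rot: [[1.0, 0.0, 0.004], [-0.004, 0.005, 1.0], [0.0, -1.0, 0.005]]
wrist_force: [1.1, 1.2, 4.0]
opening: 0.538
```

play_rows:
  commands:
    - [0,0.003,0,0,0,0]
    - [0,0.003,0,0,0,0]

```text
time_s: 29.9
tool_pos: [480.3, 282.8, 97.4]
tool_rot: [[1.0, 0.002, 0.004], [-0.004, 0.006, 1.0], [0.002, -1.0, 0.006]]
wrist_force: [-15.3, -8.6, 31.4]
opening: 0.538
```

play_rows:
  commands:
    - [0,0.005,0,0,0,0]
    - [0,0.006,0,0,0,0]

```text
time_s: 30.1
tool_pos: [480.9, 283.1, 97.2]
tool_rot: [[1.0, 0.003, 0.003], [-0.003, 0.006, 1.0], [0.003, -1.0, 0.006]]
wrist_force: [-27.4, -15.1, 57.3]
opening: 0.541
```

play_rows:
  commands:
    - [0,-0.002,0,0,0,0]
    - [0,-0.005,0,0,0,0]
    - [0,-0.01,0,0,0,0]
    - [0,-0.02,0,0,0,0]
    - [0,-0.02,0,0,0,0]
    - [0,-0.03,0,0,0,0]
    - [0,-0.03,0,0,0,0]
    - [0,-0.03,0,0,0,0]
    - [0,-0.02,-0.02,0,0,0]
    - [0,-0.01,-0.03,0,0,0]
    - [0,0,-0.03,0,0,0]
    - [0,0,-0.03,0,0,0]
    - [0,0,0,0,0,0]

```text
time_s: 31.4
tool_pos: [480.1, 169.2, 286.0]
tool_rot: [[1.0, 0.006, -0.0], [-0.0, 0.006, 1.0], [0.006, -1.0, 0.006]]
wrist_force: [0.7, 0.8, 0.1]
opening: 0.54
```

Run:
```python
from jf import *
s=st()
z=np.array([0,0,1.]); ims={}
for c in("scene","top","wrist"):
    f=bot.grab_frame(c); ims[c]=f["pixels"][:,:,::-1].copy(); cv2.imwrite(f"pics/ai_{c}.png",ims[c])
    if c=="wrist": cam=wristcam(s,f)
L=[]
for c,crop,k in (("scene",(410,160,60,80),5),("top",(105,225,70,80),5)):
    overlay(ims[c],c,[477,283.5,8],z,crop,k,"pics/tmp.png"); L.append(cv2.imread("pics/tmp.png"))
cv2.imwrite("pics/aj.png",np.hstack(L))
x,y=375,195
cv2.imwrite("pics/ak.png",cv2.resize(ims["top"][195:300,375:510],None,fx=5,fy=5,interpolation=cv2.INTER_CUBIC))
```

```text
t 31.4 q [ 0.235 -0.142  1.661  0.005  1.615  0.235] p [480.139 169.25  286.006] F [0.674 0.838 0.11 ] open 0.54
[[ 1.     0.006 -0.   ]
 [-0.     0.006  1.   ]
 [ 0.006 -1.     0.006]]
```

View pics/aj.png

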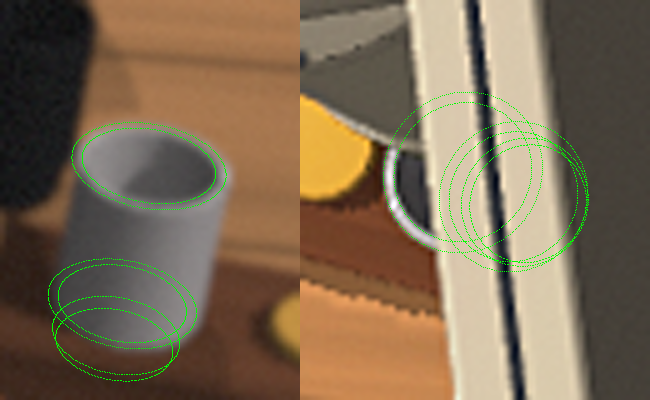

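View pics/ak.png

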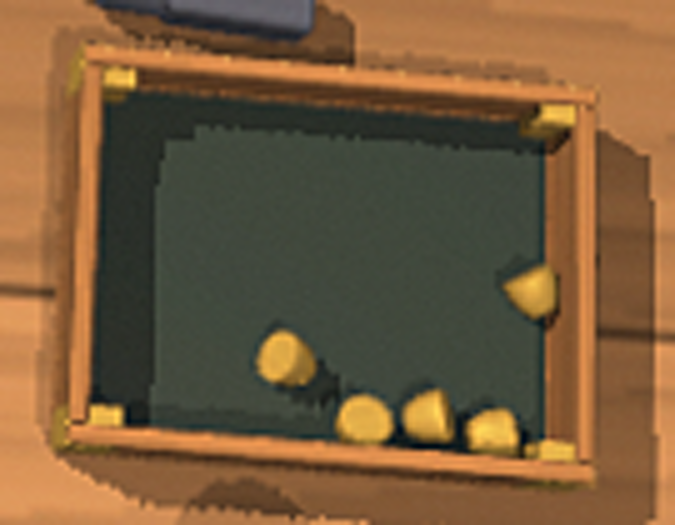

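View pics/ai_wrist.png

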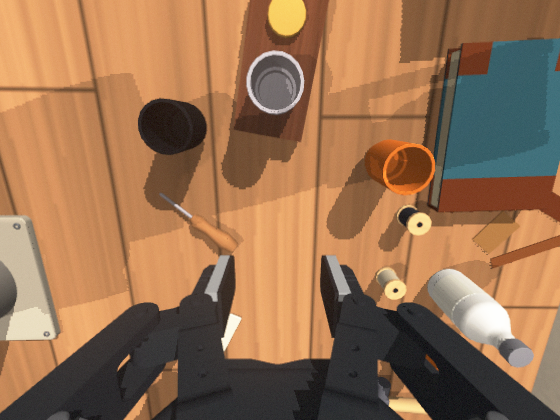

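View pics/ai_scene.png

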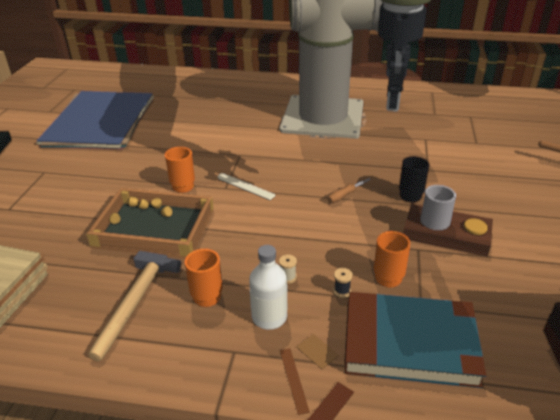

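Run:
```python
from jf import *
s=bot.get_state()
f=bot.grab_frame("scene"); im=f["pixels"][:,:,::-1].copy()
for d in bot.silhouettes("scene","pot"):
    if abs(d["location"][0]-438)<15 and abs(d["location"][1]-208)<20:
        m=d["mask"]; print(d["conf"],d["location"]); break
cs,_=cv2.findContours(m.astype(np.uint8),0,cv2.CHAIN_APPROX_NONE)
big=cv2.resize(im[160:240,405:475],None,fx=8,fy=8,interpolation=cv2.INTER_CUBIC)
c=max(cs,key=len)[:,0]
for q in c: cv2.circle(big,tuple(int(v) for v in (q-[405,160]+.5)*8),2,(0,255,0),-1)
def mask_at(B,tx,ty,up=8):
    v=np.array([tx,ty,1.]);v/=np.linalg.norm(v)
    C=potpts(np.array(B,float),v,((30,22),(30,92))); h=cv2.convexHull(np.vstack([proj("scene",k) for k in C]).astype(np.float32))[:,0]
    return h
for B,t,col in (([477,284,8],(0,0),(255,0,0)),([477,284,21],(0,0),(0,0,255)),([479.4,282,8],(0,0),(255,255,0))):
    h=mask_at(B,*t); cv2.polylines(big,[((h-[405,160]+.5)*8).astype(np.int32)],True,col,1)
cv2.imwrite("pics/al.png",big)
```

```text
0.92 [436.9, 209.7]
```

View pics/al.png

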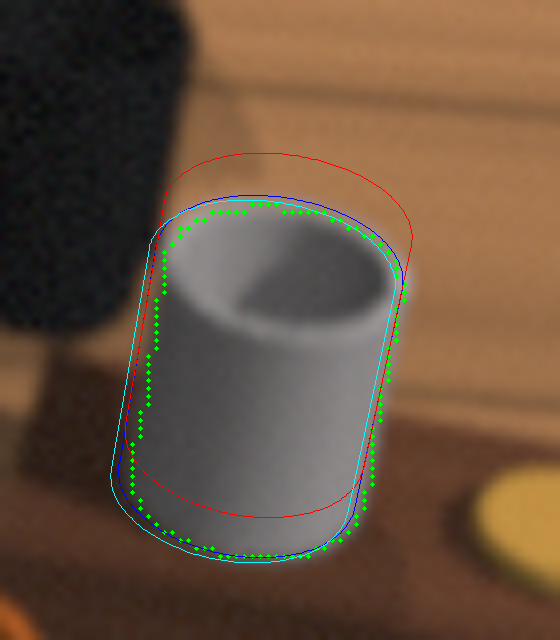

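Run:
```python
from station import bot
print(bot.finish_job(), bot.get_state()["time_s"])
```

```text
the job is handed in; nothing more can be done
the job is handed in; nothing more can be done
```

I tipped all five bosses into the tray, put the empty pot back in the stand's recess, and handed the job in. My last clock reading before that was 31.4 s. `finish_job` gave no verdict, so what follows rests on my own checks.

**What I did:** I gripped the steel pot from the side, lifted it over the tray and rolled it past 170° to empty it. I then set it in the recess and opened the gripper. Last, I pressed down on the rim with the two fingertips and backed the arm well clear.

**What the last checks showed:**
- **Bosses:** The final top view shows all five inside the tray walls. Three lie along one wall, one leans on the end wall and one lies in the open. An earlier wrist picture showed the pot empty.
- **Pot:** In the scene camera its outline matches the fully home position (base 22 mm below the stand's top), not the position resting on the ball catches. The press stopped dead at 57 N, well above the 10 to 18 N the catches need. A fit from the wrist camera just before the press gave a tilt under 0.01 rad.
- **Other things:** None of the other things looks moved in the last pictures, and the arm was clear of everything.

**What disagreed or went wrong:**
- **Grip slip:** The pot turned about 24° and slid in the grip during tipping. I measured the new angle and tilted the tool to compensate before seating it.
- **Position spread:** The cameras put the pot's x and y within about 3 mm of each other, and the scene outline leans slightly at the lower edge. I could not confirm how well it is centred more finely than that.
- **Wrist force:** I saw no clear upward force while seating the pot with the grip. That is why I pressed again from above.

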